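# Lock out the bench gas tap

## Task

Lock this gas outlet out of use: turn the yellow gas tap clockwise until it clicks into its closed position, swing the red hinged cover shut over it, then take the blue-headed lock pin from the wooden block and push it fully home through the two aligned hasp holes. The cover sits up on a sprung buffer, so keep the halves pressed firmly shut with the pin home and finish like that, still pushing, so that I can snap the padlock through the pin's end. Leave everything else where it stands.

Things in the scene. Friction and masses are not known exactly. Their poses are not given: they have to be found in the camera images.
- station: Red box fixed to the bench, lower half of a clamshell gas tap lockout, 156 x 152 mm, walls 46 mm high (a sprung black rubber buffer inside the -y wall stands 8 mm higher). Origin: centre of its underside. Brass hose nozzle sticks out at -x (tip at -123 mm, 27 mm high), the cover's hinge is on +y, the hasp tab on -y: 64 mm wide, y -70 to -114 mm, z 38 to 46 mm, free below.
- tap (a joint): Angle of the yellow tap handle, growing clockwise from above: 0 = open (bar along the station's x, in line with the nozzle), 1.571 = closed (bar along its y). Light at first, stiffer from about 0.6 rad (up to 0.2 N m), tops its detent at about 1.15 rad, then snaps by itself to the stop at 1.571 and stays; short of the detent it springs back.
- tap_grip (a point): Point on the tap's vertical axis at the height to grip, 67 mm above the bench. The handle is a yellow upright bar 66 mm long, 14 mm wide and 26 mm tall (52 to 78 mm above the bench); grip it across its 14 mm. This point turns with the handle: its x axis runs along the bar.
- cover (a joint): Opening angle (rad) of the red cover, the upper half: 0 = pressed shut, about 0.06 = resting on its sprung buffer, 2.15 = wide open. 0.15 kg, damped friction hinge (0.12 N m): it stays about where it is left. Pressing from the buffer to below 0.02 takes about 8 N at the hasp hole, 12 N to quite shut; let go, it lifts again by 8 mm.
- cover_hinge (a point): Middle of the cover's hinge axis (along the station's x), 46 mm above the bench, 76 mm from the station's centre on its +y side. Measured from here, shut, the cover is a hollow shell 140 mm wide, y -6 to -146, z 0 to 46 mm, with a hasp tab 64 mm wide beyond it (y -146 to -190, z 0 to 7 mm). It opens up and over towards the station's +y.
- cover_hole (a point): Centre of the hole in the cover's hasp tab, on the tab's outer (upper) face, moving with the cover: 168 mm from the hinge axis, 22 mm from the shell's front wall and from the tab's end. Hole 14 mm in diameter with a 2 mm chamfer, tab 7 mm thick; z axis along the hole, upwards when shut.
- base_hole (a point): Centre of the hole in the station's lower hasp tab, on the tab's top face, 46 mm above the bench; 14 mm in diameter, 2 mm chamfer, through 8 mm. With the cover shut it lies straight below the cover's hole.
- block: Fixed light wooden storage block, 130 x 60 x 50 mm, with two sockets (13 mm wide, 46 mm deep) in its top at x +36 and x -36 mm; origin at the centre of its underside. One socket holds the lock pin, the other the brass plug.
- lock_pin: Lock pin upright in one socket of the block, collar resting on the block's top. Origin: end of its tip, z up the pin. Steel shaft 10 mm thick, 42 mm long, last 6 mm tapered to 5 mm; blue collar 30 mm across (z 42 to 46), blue round head 24 mm across (z 46 to 78 mm). 40 to 85 g. Home, its collar lies on the cover's tab and its end stands out 27 mm below the lower tab.
- pin_tip (a point): The centre of the lock pin's lower end (the pin's origin).
- pin_collar (a point): The centre of the underside of the lock pin's collar, 42 mm above its tip.
- plug: Brass hexagon-headed blanking plug standing in the other socket of the block, 57 mm tall over all, head 18 mm across. Stays where it is.
- padlock: Brass padlock, 34 x 40 x 18 mm with a steel shackle, lying on the bench. Stays where it is.
- beaker: Glass beaker, 70 mm across, 95 mm tall. Stays where it is.
- dish: White evaporating dish, 80 mm across, 30 mm tall. Stays where it is.
- tile: White ceramic tile, 100 x 100 x 7 mm. Stays where it is.
- splints: Cardboard box with a red top, 115 x 52 x 26 mm. Stays where it is.
- reagent: White jar with a black cap, 64 mm across, 140 mm tall. Stays where it is.
- tongs: Steel crucible tongs lying on the bench, 225 mm long, 8 mm thick. Stay where they are.

How it is judged:
By the outcome, as a careful person would: the job done as asked, in the order asked, and still so for the second after the job is handed in, while the arm keeps its last pose, push and grip.
It also fails if it takes over 72 s, if anything falls off the work surface, if the arm or the gripper's body presses on something with over 40 N, if the wrist force passes 120 N, or if a joint passes its speed limit or range.

## Robot

A 6-joint arm with a two-finger parallel gripper is mounted at the origin on the work surface. World frame = base frame: x ahead of the robot, y to its left, z up, the work surface at z = 0. Lengths are in mm, angles in rad, forces in N, time in s.
With the tool pointing down it reaches from about 350 to 775 mm from the base axis. Payload 7.3 kg.
Tool frame: the origin (TCP) lies on the centre line of the jaws, within the pads' length; the fingertips stand 22 mm ahead of it and the grasp point (between the pads) lies 3 mm ahead of it; x points along the fingers, z is the direction in which the jaws open and shut, and the axes are right-handed (so a half turn about x gives the same grasp; the last joint's range is limited). The gripper opens to 92 mm and grips with 3 to 60 N. Pads are 19 mm wide; open, the fingers measure 130 mm over their backs; the gripper's body (75 mm by 190 mm) begins 47 mm behind the grasp point.
Start: joints at [-1.464, 0.342, 1.524, -0, 1.275, -0.146], TCP at [131.332, -508.325, 248.741] pointing down, gripper open.
Joint ranges: [-2.53, 2.53], [-0.77, 2.02], [0.04, 2.7], [-1, 4.14], [0.28, 2.66], [-3.11, 3.11]. Speed limits (rad/s): [2.57, 2.57, 3.14, 3.14, 3.14, 3.14].

## Interface

Orientations are given as [roll, pitch, yaw] about the fixed x, y, z axes, in that order (R = Rz(yaw) Ry(pitch) Rx(roll)).
In Python, from plant import readout, imaging, bot gives the robot as it stands.
- The arm moves only by the tool arm_command, never from a script. Its argument "plan" is a list of rows, each an object of numbers: "tx", "ty", "tz": the shift along the tool's x, y, z in cm; "wx", "wy", "wz": the turn, a rotation vector about the tool's x, y, z in rad; "jaw": the opening, from -1 (shut) to 1 (fully open). In form: [{"tx": .., "ty": .., "tz": .., "wx": .., "wy": .., "wz": .., "jaw": ..}, ...]. A call has 1 to 20 rows; each row shifts and turns the commanded pose from where the row before left it, along the tool's axes as they then stand; what a row does not reach is not made up. A row lasts 1/10 s, in which the tool goes at most 50 mm and 8.59 degrees, less where a joint would pass 70% of its speed; a pose out of reach is approached as far as the arm can. A call with a gripper value outside its range is refused whole. The fingers move at their own pace and stop on an object; the grip force is fixed at half the most. Time passes only in rows, so rows that do not move let the fingers close. It gives the time, the measured TCP pose, the force and the opening at its end, in the units of the state.
- readout.get_obs(): the state, without advancing time (a new reading comes with each control period).
- imaging.capture(name): name is "scene" or "top" or "wrist"; returns the picture (420x560x3 uint8, blue, green, red); there is no depth.
- imaging.get_calibration(name): a dict with "fx", "fy", "cx", "cy" (pixels), "dist" ([k1, k2, p1, p2, k3] as OpenCV has them; the pictures are not rectified), "position" and "rotation" of the camera in the world; the wrist camera has in their place "mount" (4x4, takes a point from camera to tool coordinates, whose origin is the TCP and whose axes are the tool frame's). Camera axes: x right, y up, looking along -z (the intrinsics and any distortion apply to the point x, -y, -z); pixel columns grow to the right and rows downward; lengths in mm; the calibration is good to about 2 mm. A picture is of the moment at which its call begins: read the wrist's pose just before it. get_calibration takes no time and is no camera call.
- bot.close_job(): hands the job in, once; it reports no verdict.
The state is a dict: "time": time; "joint_positions": joint angles; "dq": joint speeds; "tau": joint torques, N m; "tool_pos": TCP position; "tcp_rot": TCP orientation; "contact_force": force on the tool from outside, world axes, zero at the start; "moment": the same for the moment, N m; "grip_width": finger opening in mm.
Only numpy, scipy, OpenCV 4.12 (cv2) and the standard library are available. Lean on these libraries where they do the work, as an engineer would, in place of code of your own. Each camera call takes 0.05 s, during which the arm holds its last target.

## Working session

There is one attempt and no reset: what is moved stays moved. The work goes in short steps, Python scripts to look and compute and a tool call to move; the robot and the scene stay as the last step left them, time stands still between calls to the robot, and variables do not carry over. Pictures are saved under pics/ and viewed, and the job is handed in when it is done.

Besides the shell and the picture viewer there is one more tool, called after "Emit:" by a JSON object that holds its "name" and its "arguments". arm_command: Moves the arm, as the interface text tells. Its arguments: {"type":"object","properties":{"plan":{"type":"array"}},"required":["plan"]}

```bash
mkdir -p pics; ls; python3 - <<'E'
from plant import readout, imaging, bot
import cv2
print(readout.get_obs())
for n in ["scene","top","wrist"]:
    cv2.imwrite(f"pics/{n}0.png",imaging.capture(n)); print(n,imaging.get_calibration(n))
E
```

```text
pics
{'time': 0.0, 'joint_positions': array([-1.46399541e+00,  3.42695801e-01,  1.52498971e+00, -1.64733216e-06,
        1.27537165e+00, -1.46017739e-01]), 'dq': array([ 0.00139884, -0.00125179,  0.00070149,  0.00042189, -0.00170288,
       -0.00058352]), 'tau': array([-1.74886478e-03, -4.31247389e+01, -2.44218242e+01,  7.16342381e-02,
        5.59303060e-02, -1.20354375e-04]), 'tool_pos': array([ 131.294229  , -507.95145069,  248.06842854]), 'tcp_rot': array([2.99665054, 1.56933181, 1.67867335]), 'contact_force': array([-0.39750113,  0.13236851, -0.3657098 ]), 'moment': array([ 0.02505111, -0.01949013, -0.00618093]), 'grip_width': 91.47524599502391}
scene {'fx': 527.5352141805629, 'fy': 527.5352141805629, 'cx': 283.8892447994883, 'cy': 205.15514571538603, 'dist': array([-0.07524502,  0.        ,  0.        ,  0.        ,  0.        ]), 'position': array([1364.89323889, -402.8605363 , 1316.27079612]), 'rotation': array([ 0.63815161, -0.005311  ,  1.16225786])}
top {'fx': 542.1790037513599, 'fy': 542.1790037513599, 'cx': 284.22317715007426, 'cy': 207.09546397638846, 'dist': array([0.05524472, 0.        , 0.        , 0.        , 0.        ]), 'position': array([ 392.81053288,  -17.82243492, 1739.72366861]), 'rotation': array([ 0.07352727,  0.01170194, -1.57201907])}
wrist {'fx': 351.3878288706929, 'fy': 351.3878288706929, 'cx': 280.8742651552116, 'cy': 206.3707606663625, 'dist': array([-0.0841784,  0.       ,  0.       ,  0.       ,  0.       ]), 'mount': array([[-8.58080403e-04,  2.50513535e-01, -9.68112717e-01,
        -1.36119234e+02],
       [-2.32546052e-04,  9.68112997e-01,  2.50513814e-01,
         6.76013980e+01],
       [ 9.99999605e-01,  4.40091784e-04, -7.72462857e-04,
        -8.86808266e-01],
       [ 0.00000000e+00,  0.00000000e+00,  0.00000000e+00,
         1.00000000e+00]])}
```

View pics/scene0.png

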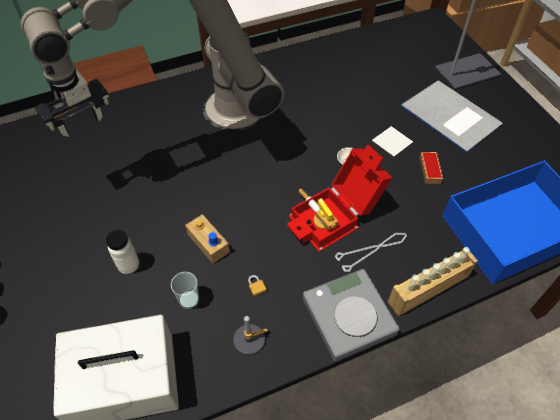

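View pics/top0.png

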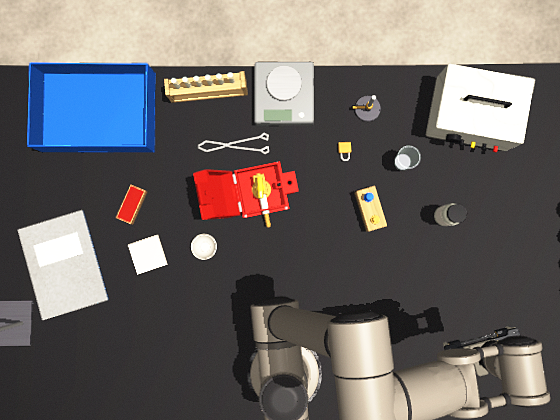

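View pics/wrist0.png

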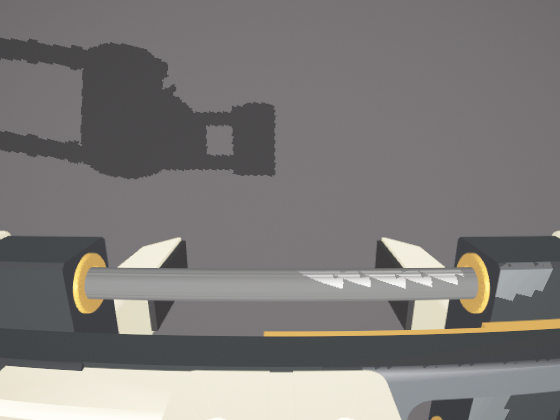

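```bash
cat > h.py <<'E'
import numpy as np, cv2
from scipy.spatial.transform import Rotation as R
from plant import readout, imaging, bot
def rot(r): return R.from_euler('xyz',r).as_matrix()
def cam(name,obs=None):
    c=imaging.get_calibration(name)
    K=np.array([[c['fx'],0,c['cx']],[0,c['fy'],c['cy']],[0,0,1.]])
    if 'mount' in c:
        o=obs or readout.get_obs(); T=np.eye(4);T[:3,:3]=rot(o['tcp_rot']);T[:3,3]=o['tool_pos'];T=T@c['mount']
        return K,c['dist'],T[:3,:3],T[:3,3]
    return K,c['dist'],rot(c['rotation']),np.array(c['position'])
def ray(C,uv):
    K,d,Rm,p=C; q=cv2.undistortPoints(np.array(uv,float).reshape(-1,1,2),K,d).reshape(-1,2)
    v=np.c_[q[:,0],-q[:,1],-np.ones(len(q))]@Rm.T
    return p,v
def onz(C,uv,z):
    p,v=ray(C,uv); return p+v*((z-p[2])/v[:,2])[:,None]
def proj(C,P):
    K,d,Rm,p=C; q=(np.atleast_2d(P)-p)@Rm; q=q*[1,-1,-1]
    return cv2.projectPoints(q,np.zeros(3),np.zeros(3),K,d)[0].reshape(-1,2)
def tri(obs): # list of (C,uv)
    A=np.zeros((3,3));b=np.zeros(3)
    for C,uv in obs:
        p,v=ray(C,[uv]);v=v[0]/np.linalg.norm(v[0]);M=np.eye(3)-np.outer(v,v);A+=M;b+=M@p
    X=np.linalg.solve(A,b);return X
E
python3 - <<'E'
from h import *
for n,(a,b,c,d) in {"top":(180,150,400,250),"scene":(170,140,410,270)}.items():
    im=cv2.imread(f"pics/{n}0.png")[b:d,a:c]
    im=cv2.resize(im,None,fx=3.3,fy=3.3,interpolation=cv2.INTER_CUBIC); cv2.imwrite(f"pics/{n}0z.png",im)
o=readout.get_obs(); print(rot(o['tcp_rot']).round(3))
C=cam("top"); print(onz(C,[[368,197],[271,185],[290,182]],46).round(0))
E
```

```text
[[-0.     0.968  0.25 ]
 [ 0.001  0.25  -0.968]
 [-1.     0.    -0.001]]
[[ 549. -260.   46.]
 [ 587.   43.   46.]
 [ 597.  -16.   46.]]
```

View pics/top0z.png

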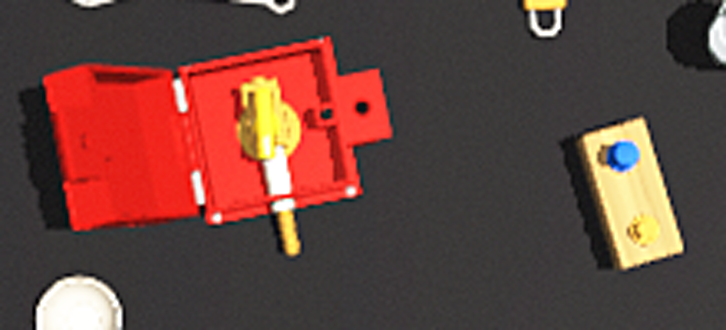

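View pics/scene0z.png

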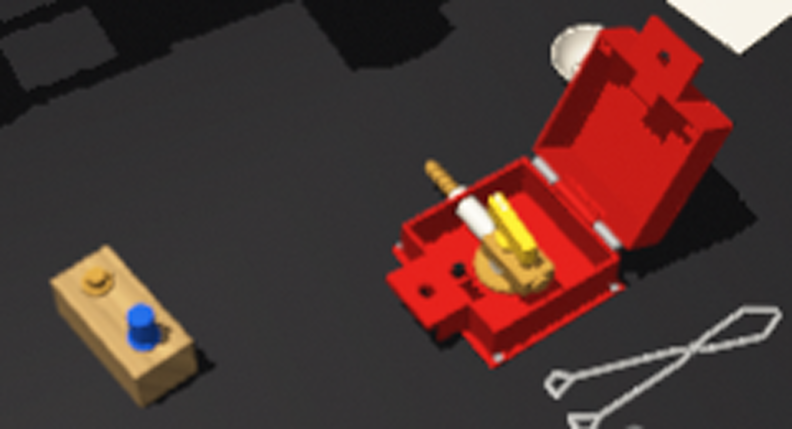

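Emit:
{"name": "arm_command", "arguments": {"plan": [{"tx": -0.3,"ty": 3.3,"tz": -1.1},{"tx": -0.3,"ty": 3.3,"tz": -1.1},{"tx": -0.3,"ty": 3.3,"tz": -1.1},{"tx": -0.3,"ty": 3.3,"tz": -1.1},{"tx": -0.3,"ty": 3.3,"tz": -1.1},{"tx": -0.3,"ty": 3.3,"tz": -1.1},{"tx": -0.3,"ty": 3.3,"tz": -1.1},{"tx": -0.3,"ty": 3.3,"tz": -1.1},{"tx": -0.3,"ty": 3.3,"tz": -1.1},{"tx": -0.3,"ty": 3.3,"tz": -1.1},{"tx": -0.3,"ty": 3.3,"tz": -1.1},{"tx": -0.3,"ty": 3.3,"tz": -1.1},{},{}]}}

```text
invalid input at $.plan[0]: expected keys tx, ty, tz, wx, wy, wz, jaw
```

```bash
python3 - <<'E'
from h import *
o=readout.get_obs(); im=imaging.capture("wrist"); cv2.imwrite("pics/w1.png",im); np.save("w1.npy",o,allow_pickle=True)
print(o['tool_pos'],o['dq'].round(3),o['joint_positions'])
E
```

```text
[ 131.29288078 -508.0325376   248.23034652] [-0.001 -0.002 -0.003 -0.     0.001 -0.001] [-1.46400474e+00  3.42523539e-01  1.52478204e+00 -1.97877739e-05
  1.27540426e+00 -1.45991391e-01]
```

View pics/w1.png

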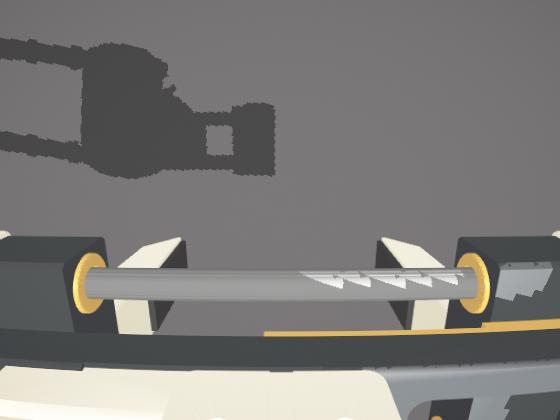

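Emit:
{"name": "arm_command", "arguments": {"plan": [{"tx": -0.3,"ty": 3.3,"tz": -1.1,"wx": 0,"wy": 0,"wz": 0,"jaw": 1},{"tx": -0.3,"ty": 3.3,"tz": -1.1,"wx": 0,"wy": 0,"wz": 0,"jaw": 1},{"tx": -0.3,"ty": 3.3,"tz": -1.1,"wx": 0,"wy": 0,"wz": 0,"jaw": 1},{"tx": -0.3,"ty": 3.3,"tz": -1.1,"wx": 0,"wy": 0,"wz": 0,"jaw": 1},{"tx": -0.3,"ty": 3.3,"tz": -1.1,"wx": 0,"wy": 0,"wz": 0,"jaw": 1},{"tx": -0.3,"ty": 3.3,"tz": -1.1,"wx": 0,"wy": 0,"wz": 0,"jaw": 1},{"tx": -0.3,"ty": 3.3,"tz": -1.1,"wx": 0,"wy": 0,"wz": 0,"jaw": 1},{"tx": -0.3,"ty": 3.3,"tz": -1.1,"wx": 0,"wy": 0,"wz": 0,"jaw": 1},{"tx": -0.3,"ty": 3.3,"tz": -1.1,"wx": 0,"wy": 0,"wz": 0,"jaw": 1},{"tx": -0.3,"ty": 3.3,"tz": -1.1,"wx": 0,"wy": 0,"wz": 0,"jaw": 1},{"tx": -0.3,"ty": 3.3,"tz": -1.1,"wx": 0,"wy": 0,"wz": 0,"jaw": 1},{"tx": -0.3,"ty": 3.3,"tz": -1.1,"wx": 0,"wy": 0,"wz": 0,"jaw": 1},{"tx": 0,"ty": 0,"tz": 0,"wx": 0,"wy": 0,"wz": 0,"jaw": 1},{"tx": 0,"ty": 0,"tz": 0,"wx": 0,"wy": 0,"wz": 0,"jaw": 1}]}}

```text
time: 1.6
tool_pos: [481.9, -281.0, 284.3]
tcp_rot: [-1.979, 1.57, 2.988]
contact_force: [0.3, -0.1, 0.2]
grip_width: 91.9
```

```bash
cat > snap.py <<'E'
import sys,pickle
from h import *
n=sys.argv[1]
o=readout.get_obs(); im=imaging.capture("wrist"); cv2.imwrite(f"pics/{n}.png",im); pickle.dump(o,open(n+".pkl","wb"))
print(o['time'],o['tool_pos'].round(1),np.abs(o['dq']).max().round(3),o['joint_positions'].round(2),o['contact_force'].round(1)); print(rot(o['tcp_rot']).round(3))
E
python3 snap.py w1
```

```text
1.6 [ 481.9 -281.   284.3] 0.035 [-0.67  0.38  1.37 -0.    1.39  0.65] [ 0.3 -0.1  0.2]
[[-0.001  0.968  0.252]
 [ 0.     0.252 -0.968]
 [-1.    -0.001 -0.   ]]
```

View pics/w1.png

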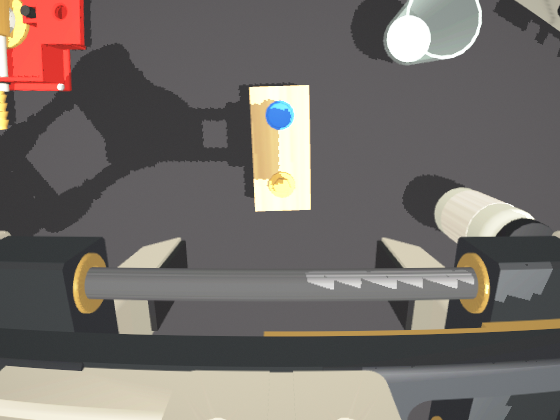

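Emit:
{"name": "arm_command", "arguments": {"plan": [{"tx": -0.1,"ty": 1.0,"tz": -3.6,"wx": 0,"wy": 0,"wz": 0,"jaw": 1},{"tx": -0.1,"ty": 1.0,"tz": -3.6,"wx": 0,"wy": 0,"wz": 0,"jaw": 1},{"tx": -0.1,"ty": 1.0,"tz": -3.6,"wx": 0,"wy": 0,"wz": 0,"jaw": 0.5},{"tx": -0.1,"ty": 1.0,"tz": -3.6,"wx": 0,"wy": 0,"wz": 0,"jaw": 0},{"tx": -0.1,"ty": 1.0,"tz": -3.6,"wx": 0,"wy": 0,"wz": 0,"jaw": 0},{"tx": -0.1,"ty": 1.0,"tz": -3.6,"wx": 0,"wy": 0,"wz": 0,"jaw": 0},{"tx": -0.1,"ty": 1.0,"tz": -3.6,"wx": 0,"wy": 0,"wz": 0,"jaw": 0},{"tx": -0.1,"ty": 1.0,"tz": -3.6,"wx": 0,"wy": 0,"wz": 0,"jaw": 0},{"tx": -0.1,"ty": 1.0,"tz": -3.6,"wx": 0,"wy": 0,"wz": 0,"jaw": 0},{"tx": 0,"ty": 0,"tz": 0,"wx": 0,"wy": 0,"wz": 0,"jaw": 0},{"tx": 0,"ty": 0,"tz": 0,"wx": 0,"wy": 0,"wz": 0,"jaw": 0}]}}

```text
time: 2.75
tool_pos: [487.5, 54.2, 293.7]
tcp_rot: [-0.417, 1.57, -1.734]
contact_force: [-0.8, -0.3, -0.4]
grip_width: 46.2
```

```bash
python3 snap.py w2; python3 -c "
import cv2;im=cv2.imread('pics/w2.png');cv2.imwrite('pics/w2z.png',cv2.resize(im[0:260,100:500],None,fx=2,fy=2,interpolation=cv2.INTER_CUBIC))"
```

```text
2.75 [487.5  54.2 293.7] 0.03 [-0.05  0.25  1.53 -0.    1.36  1.27] [-0.8 -0.3 -0.4]
[[-0.     0.968  0.251]
 [-0.001  0.251 -0.968]
 [-1.    -0.     0.001]]
```

View pics/w2z.png

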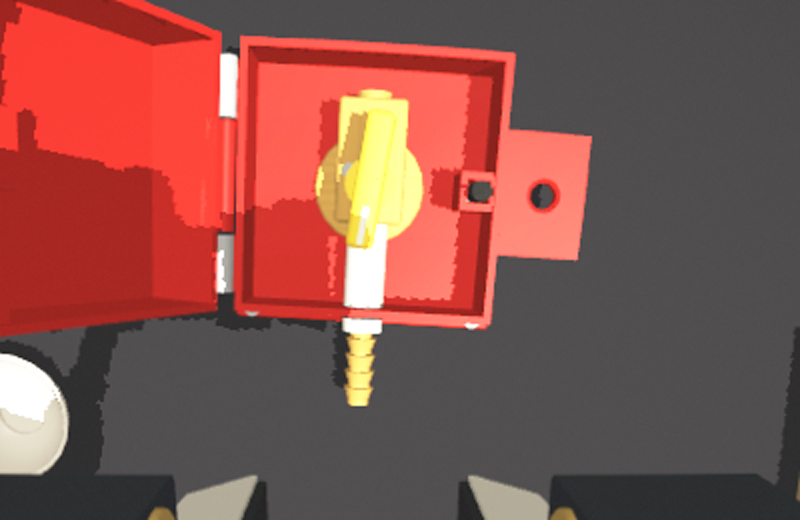

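```bash
python3 - <<'E'
from h import *
import pickle
o=pickle.load(open('w2.pkl','rb'));C=cam('wrist',o)
f=lambda uv:[(100+u/2,v/2) for u,v in uv]
print("hole",onz(C,f([(543,196)]),46).round(1))
c=onz(C,f([(241,37),(515,53),(490,325),(237,317)]),46);print(c.round(1),c.mean(0))
t=onz(C,f([(511,128),(592,135),(579,261),(496,255)]),46);print(t.round(1),t.mean(0))
# yaw estimates
for a,b in [(c[1],c[0]),(c[2],c[3]),(t[1],t[0]),(t[2],t[3])]:
    d=b-a;print('y-axis yaw',np.arctan2(-d[0],d[1]),np.hypot(*d[:2]))
for a,b in [(c[3],c[0]),(c[2],c[1]),(t[2],t[1])]:
    d=b-a;print('x-axis yaw',np.arctan2(d[1],d[0]),np.hypot(*d[:2]))
b=onz(C,f([(381,111),(360,242)]),78);print(b.round(1),b.mean(0),np.arctan2(*(b[0]-b[1])[[1,0]]),np.hypot(*(b[0]-b[1])[:2]))
n=onz(C,f([(358,404)]),27);print('nozzle',n.round(1))
# top cross-check of hole
print(onz(cam('top'),[(180+362/3.3,150+107/3.3)],46))
im=cv2.imread('pics/w2.png');hsv=cv2.cvtColor(im,cv2.COLOR_BGR2HSV)
m=((hsv[...,0]>26)&(hsv[...,0]<36)&(hsv[...,1]>150)).astype(np.uint8);m[150:]=0
cs,_=cv2.findContours(m,0,2);k=max(cs,key=cv2.contourArea);r=cv2.minAreaRect(k);print(r,cv2.contourArea(k))
E
```

```text
hole [[595.3 -16.6  46. ]]
[[632.1 155.3  46. ]
 [659.9  18.3  46. ]
 [522.3  -9.1  46. ]
 [491.9 126.2  46. ]] [576.56235213  72.70569615  46.        ]
[[623.8   9.8  46. ]
 [632.  -32.4  46. ]
 [568.  -45.9  46. ]
 [559.3  -1.3  46. ]] [595.79131507 -17.46134741  46.        ]
y-axis yaw 0.19984538496834364 139.7877809077239
y-axis yaw 0.2212208679131243 138.69508949758008
y-axis yaw 0.1901276337875545 43.00552662200823
y-axis yaw 0.1922434707297057 45.46983161127694
x-axis yaw 0.2047764770570793 143.21094273305673
x-axis yaw 0.19686351829773158 140.24537633936922
x-axis yaw 0.20803813532723456 65.35598527406303
[[609.4  76.8  78. ]
 [547.9  71.1  78. ]] [578.61206769  73.95958244  78.        ] 0.09133552490396468 61.775326104964385
nozzle [[456.4  48.8  27. ]]
[[595.30350505 -15.45119462  46.        ]]
((280.7359313964844, 80.47753143310547), (4.647095680236816, 53.366661071777344), 12.994617462158203) 31.5
```

```bash
python3 - <<'E'
from h import *
C=cam('scene');yaw=.2;Rz=R.from_euler('z',yaw).as_matrix();c=np.array([577,73.9,0])
for uv,x in [((170+655/3.3,140+15/3.3),-32),((170+703/3.3,140+60/3.3),32),((170+663/3.3,140+57/3.3),0),((170+732/3.3,140+125/3.3),70),((170+600/3.3,140+30/3.3),-70)]:
    p,v=ray(C,[uv]);p=Rz.T@(p-c);v=Rz.T@v[0];s=(x-p[0])/v[0];P=p+s*v
    print(P.round(1),np.hypot(P[1]-76,P[2]-46).round(1),np.arctan2(P[2]-46,-(P[1]-76)).round(3))
E
```

```text
[-32.  173.3 210. ] 190.7 2.106
[ 32.  172.1 211.5] 191.3 2.097
[  0.  157.7 194.8] 169.8 2.073
[ 70.  183.9 154.6] 153.1 2.353
[-70.  147.8 172.4] 145.4 2.088
```

Emit:
{"name": "arm_command", "arguments": {"plan": [{"tx": 2.8,"ty": 2.3,"tz": 0.1,"wx": 0,"wy": 0,"wz": 0,"jaw": 0},{"tx": 2.8,"ty": 2.3,"tz": 0.1,"wx": 0,"wy": 0,"wz": 0,"jaw": 0},{"tx": 2.8,"ty": 2.3,"tz": 0.1,"wx": 0,"wy": 0,"wz": 0,"jaw": 0},{"tx": 2.8,"ty": 2.3,"tz": 0.1,"wx": 0,"wy": 0,"wz": 0,"jaw": 0},{"tx": 0,"ty": 0,"tz": 0,"wx": 0.08,"wy": 0,"wz": 0,"jaw": 0},{"tx": 0,"ty": 0,"tz": 0,"wx": 0.08,"wy": 0,"wz": 0,"jaw": 0},{"tx": 0,"ty": 0,"tz": 0,"wx": 0,"wy": 0,"wz": 0,"jaw": 0},{"tx": 0,"ty": 0,"tz": 0,"wx": 0,"wy": 0,"wz": 0,"jaw": 0}]}}

```text
time: 3.6
tool_pos: [578.0, 72.3, 181.7]
tcp_rot: [-0.293, 1.57, -1.77]
contact_force: [-0.5, 0.7, -0.2]
grip_width: 45.4
```

```bash
python3 snap.py w3
```

```text
3.6 [578.   72.3 181.7] 0.011 [-0.01  0.5   1.46 -0.    1.18  1.47] [-0.5  0.7 -0.2]
[[-0.     0.996  0.093]
 [-0.     0.093 -0.996]
 [-1.    -0.     0.   ]]
```

View pics/w3.png

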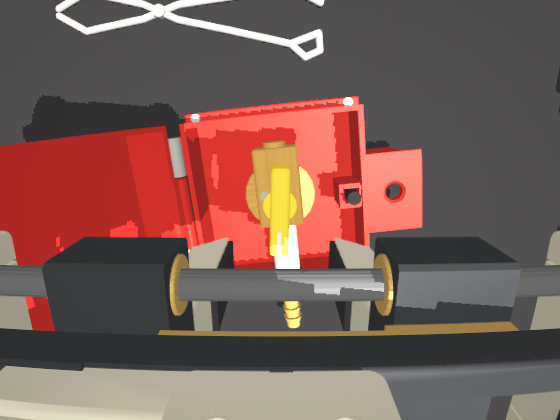

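Emit:
{"name": "arm_command", "arguments": {"plan": [{"tx": 2.8,"ty": 0,"tz": -0.05,"wx": 0,"wy": 0,"wz": 0,"jaw": 0},{"tx": 2.8,"ty": 0,"tz": 0,"wx": 0,"wy": 0,"wz": 0,"jaw": 0},{"tx": 2.8,"ty": 0,"tz": 0,"wx": 0,"wy": 0,"wz": 0,"jaw": 0},{"tx": 1.7,"ty": 0,"tz": 0,"wx": 0,"wy": 0,"wz": 0,"jaw": 0},{"tx": 1.0,"ty": 0,"tz": 0,"wx": 0,"wy": 0,"wz": 0,"jaw": 0},{"tx": 0,"ty": 0,"tz": 0,"wx": 0,"wy": 0,"wz": 0,"jaw": -1},{"tx": 0,"ty": 0,"tz": 0,"wx": 0,"wy": 0,"wz": 0,"jaw": -1},{"tx": 0,"ty": 0,"tz": 0,"wx": 0,"wy": 0,"wz": 0,"jaw": -1},{"tx": 0,"ty": 0,"tz": 0,"wx": 0,"wy": 0,"wz": 0,"jaw": -1},{"tx": 0,"ty": 0,"tz": 0,"wx": 0,"wy": 0,"wz": 0,"jaw": -1}]}}

```text
time: 4.65
tool_pos: [578.8, 73.5, 71.9]
tcp_rot: [1.035, 1.568, -0.443]
contact_force: [0.3, -5.3, 3.4]
grip_width: 23.8
```

```bash
python3 snap.py w4; python3 -c "
from h import *
o=readout.get_obs();print(o['moment'],o['grip_width'])"
```

```text
4.65 [578.8  73.5  71.9] 0.001 [-0.    0.63  1.57 -0.    0.93  1.47] [ 0.3 -5.3  3.4]
[[ 0.003  0.996  0.093]
 [-0.001  0.093 -0.996]
 [-1.     0.002  0.001]]
[-0.98859568 -0.02697364 -0.0064148 ] 23.8265760841492
```

View pics/w4.png

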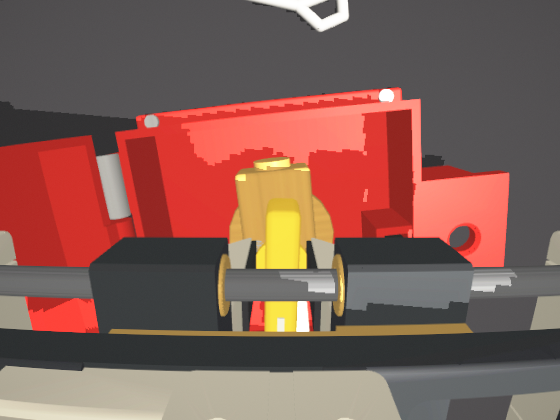

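Emit:
{"name": "arm_command", "arguments": {"plan": [{"tx": 0,"ty": 0,"tz": 0,"wx": 0,"wy": 0,"wz": 0,"jaw": -1},{"tx": 0,"ty": 0,"tz": 0,"wx": 0,"wy": 0,"wz": 0,"jaw": -1}]}}

```text
time: 4.9
tool_pos: [578.7, 73.5, 71.9]
tcp_rot: [1.029, 1.568, -0.449]
contact_force: [0.7, -5.3, 4.3]
grip_width: 23.8
```

Emit:
{"name": "arm_command", "arguments": {"plan": [{"tx": 0,"ty": 0,"tz": 0,"wx": 0,"wy": 0,"wz": 0,"jaw": -0.2},{"tx": 0,"ty": 0,"tz": 0,"wx": 0,"wy": 0,"wz": 0,"jaw": -0.2},{"tx": -0.5,"ty": 0,"tz": 0,"wx": 0,"wy": 0,"wz": 0,"jaw": -0.2},{"tx": 0,"ty": 0,"tz": 0,"wx": 0,"wy": 0,"wz": 0,"jaw": -0.2},{"tx": 0,"ty": 0,"tz": 0,"wx": 0,"wy": 0,"wz": 0,"jaw": -1},{"tx": 0,"ty": 0,"tz": 0,"wx": 0,"wy": 0,"wz": 0,"jaw": -1},{"tx": 0,"ty": 0,"tz": 0,"wx": 0,"wy": 0,"wz": 0,"jaw": -1},{"tx": 0,"ty": 0,"tz": 0,"wx": 0,"wy": 0,"wz": 0,"jaw": -1},{"tx": 0,"ty": 0,"tz": 0,"wx": 0,"wy": 0,"wz": 0,"jaw": -1},{"tx": 0,"ty": 0,"tz": 0,"wx": 0,"wy": 0,"wz": 0,"jaw": -1}]}}

```text
time: 5.9
tool_pos: [578.6, 73.5, 76.3]
tcp_rot: [0.855, 1.569, -0.623]
contact_force: [0.5, -5.1, 4.4]
grip_width: 13.6
```

```bash
python3 snap.py w5
```

```text
5.9 [578.6  73.5  76.3] 0.002 [-0.    0.63  1.57 -0.    0.94  1.47] [ 0.5 -5.1  4.4]
[[ 0.002  0.996  0.093]
 [-0.001  0.093 -0.996]
 [-1.     0.002  0.001]]
```

View pics/w5.png

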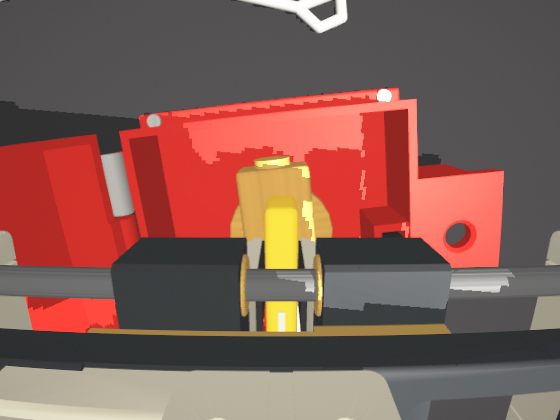

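```bash
python3 - <<'E'
from h import *
im=imaging.capture("scene");cv2.imwrite("pics/s5.png",cv2.resize(im[60:260,240:440],None,fx=3,fy=3,interpolation=cv2.INTER_CUBIC))
print(readout.get_obs()['moment'])
E
```

```text
[-0.81785472 -0.03691883  0.04054608]
```

View pics/s5.png

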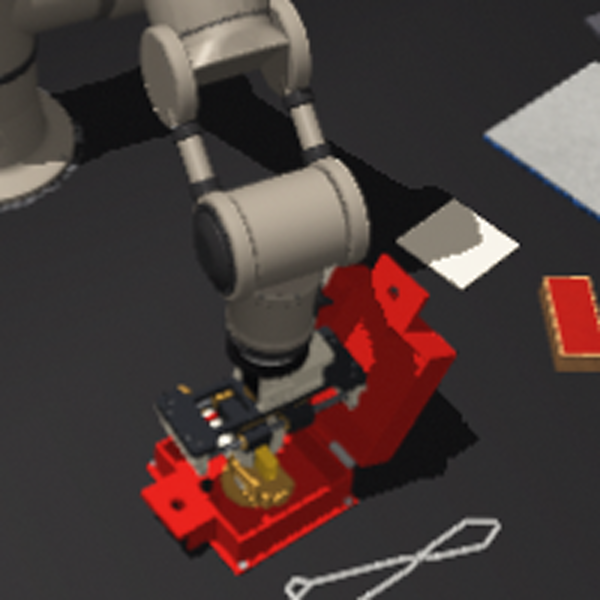

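Emit:
{"name": "arm_command", "arguments": {"plan": [{"tx": 0,"ty": 0,"tz": 0,"wx": 0,"wy": 0,"wz": 0,"jaw": -0.5},{"tx": -0.3,"ty": 0,"tz": 0,"wx": 0,"wy": 0,"wz": 0,"jaw": -0.5},{"tx": -0.4,"ty": 0,"tz": 0,"wx": 0,"wy": 0,"wz": 0,"jaw": -0.5},{"tx": 0,"ty": 0,"tz": 0,"wx": 0,"wy": 0,"wz": 0,"jaw": -0.5}]}}

```text
time: 6.4
tool_pos: [577.9, 74.6, 83.0]
tcp_rot: [1.915, 1.57, 0.437]
contact_force: [0.2, -0.4, -0.4]
grip_width: 22.8
```

```bash
python3 - <<'E'
from h import *
o=readout.get_obs();print(o['contact_force'],o['moment'],o['grip_width'])
E
```

```text
[ 0.15979086 -0.37350732 -0.36663587] [ 0.01351194  0.00316249 -0.01248969] 22.77394206096341
```

Emit:
{"name": "arm_command", "arguments": {"plan": [{"tx": 0,"ty": 0,"tz": 0,"wx": 0,"wy": 0,"wz": 0,"jaw": -1},{"tx": 0,"ty": 0,"tz": 0,"wx": 0,"wy": 0,"wz": 0,"jaw": -1},{"tx": 0,"ty": 0,"tz": 0,"wx": 0,"wy": 0,"wz": 0,"jaw": -1},{"tx": 0,"ty": 0,"tz": 0,"wx": 0.1,"wy": 0,"wz": 0,"jaw": -1},{"tx": 0,"ty": 0,"tz": 0,"wx": 0.1,"wy": 0,"wz": 0,"jaw": -1},{"tx": 0,"ty": 0,"tz": 0,"wx": 0.1,"wy": 0,"wz": 0,"jaw": -1}]}}

```text
time: 7.0
tool_pos: [577.8, 73.3, 82.6]
tcp_rot: [-0.048, 1.569, -1.831]
contact_force: [0.3, -5.9, 0.9]
grip_width: 14.0
```

Emit:
{"name": "arm_command", "arguments": {"plan": [{"tx": 0,"ty": 0,"tz": 0.13,"wx": 0.1,"wy": 0,"wz": 0,"jaw": -1},{"tx": 0,"ty": 0,"tz": 0,"wx": 0.1,"wy": 0,"wz": 0,"jaw": -1},{"tx": 0,"ty": 0,"tz": 0,"wx": 0.1,"wy": 0,"wz": 0,"jaw": -1},{"tx": 0,"ty": 0,"tz": 0,"wx": 0.1,"wy": 0,"wz": 0,"jaw": -1},{"tx": 0,"ty": 0,"tz": 0,"wx": 0.1,"wy": 0,"wz": 0,"jaw": -1},{"tx": 0,"ty": 0,"tz": 0,"wx": 0.1,"wy": 0,"wz": 0,"jaw": -1},{"tx": 0,"ty": 0,"tz": 0,"wx": 0.1,"wy": 0,"wz": 0,"jaw": -1},{"tx": 0,"ty": 0,"tz": 0,"wx": 0.1,"wy": 0,"wz": 0,"jaw": -1},{"tx": 0,"ty": 0,"tz": 0,"wx": 0.1,"wy": 0,"wz": 0,"jaw": -1},{"tx": 0,"ty": 0,"tz": 0,"wx": 0.1,"wy": 0,"wz": 0,"jaw": -1},{"tx": 0,"ty": 0,"tz": 0,"wx": 0.1,"wy": 0,"wz": 0,"jaw": -1},{"tx": 0,"ty": 0,"tz": 0,"wx": 0,"wy": 0,"wz": 0,"jaw": -1},{"tx": 0,"ty": 0,"tz": 0,"wx": 0,"wy": 0,"wz": 0,"jaw": -1}]}}

```text
time: 8.3
tool_pos: [577.5, 72.9, 82.6]
tcp_rot: [0.316, 1.57, -2.56]
contact_force: [-1.1, -2.3, 0.6]
grip_width: 13.9
```

```bash
python3 snap.py w6;python3 - <<'E'
from h import *
o=readout.get_obs();print(o['contact_force'],o['moment'],o['grip_width'])
E
```

```text
8.3 [577.5  72.9  82.6] 0.002 [-0.01  0.62  1.57 -0.    0.96  2.87] [-1.1 -2.3  0.6]
[[-0.     0.263 -0.965]
 [-0.    -0.965 -0.263]
 [-1.     0.     0.   ]]
[-1.04408735 -2.95086751 -0.66250565] [-0.39498051  0.05783076 -0.13374286] 13.857458179885995
```

View pics/w6.png

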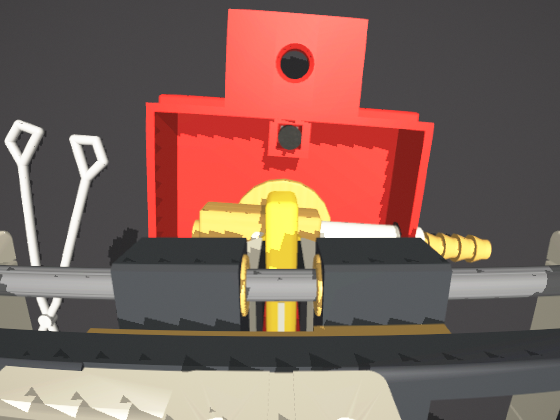

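Emit:
{"name": "arm_command", "arguments": {"plan": [{"tx": 0,"ty": 0,"tz": 0,"wx": 0.06,"wy": 0,"wz": 0,"jaw": -1},{"tx": 0,"ty": 0,"tz": 0,"wx": 0,"wy": 0,"wz": 0,"jaw": -0.2},{"tx": 0,"ty": 0,"tz": 0,"wx": 0,"wy": 0,"wz": 0,"jaw": -0.2},{"tx": 0,"ty": 0,"tz": 0,"wx": 0,"wy": 0,"wz": 0,"jaw": -0.2},{"tx": -1.0,"ty": 0,"tz": 0,"wx": 0,"wy": 0,"wz": 0,"jaw": -0.2},{"tx": -4.0,"ty": 0,"tz": 0,"wx": 0,"wy": 0,"wz": 0,"jaw": -0.2},{"tx": -4.5,"ty": 0,"tz": 0,"wx": 0,"wy": 0,"wz": 0,"jaw": -0.5},{"tx": -4.5,"ty": 0,"tz": 0,"wx": 0,"wy": 0,"wz": 0,"jaw": -0.8},{"tx": -4.5,"ty": 0,"tz": 0,"wx": 0,"wy": 0,"wz": 0,"jaw": -1},{"tx": -4.5,"ty": 0,"tz": 0,"wx": 0,"wy": 0,"wz": 0,"jaw": -1},{"tx": 0,"ty": 0,"tz": 0,"wx": 0,"wy": 0,"wz": 0,"jaw": -1}]}}

```text
time: 9.45
tool_pos: [579.7, 73.3, 320.9]
tcp_rot: [2.933, 1.557, -0.004]
contact_force: [0.0, 0.8, -0.4]
grip_width: 2.3
```

```bash
python3 snap.py w7
```

```text
9.45 [579.7  73.3 320.9] 0.129 [-0.01  0.4   1.23  0.    1.49  2.93] [ 0.   0.8 -0.4]
[[ 0.014  0.203 -0.979]
 [-0.    -0.979 -0.203]
 [-1.     0.003 -0.014]]
```

View pics/w7.png

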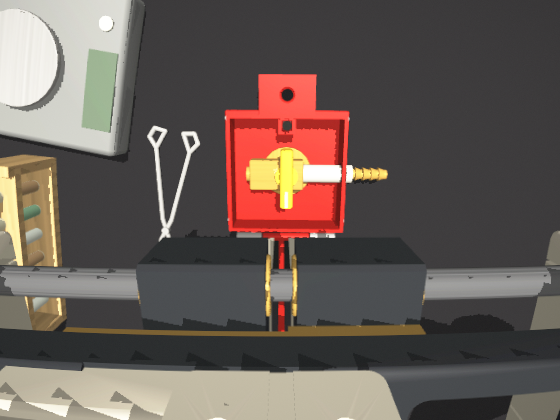

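Emit:
{"name": "arm_command", "arguments": {"plan": [{"tx": 0,"ty": -3.5,"tz": 0,"wx": 0,"wy": 0,"wz": 0,"jaw": -1},{"tx": 0,"ty": -3.5,"tz": 0,"wx": 0,"wy": 0,"wz": 0,"jaw": -1},{"tx": 0,"ty": -3.5,"tz": 0,"wx": 0,"wy": 0,"wz": 0,"jaw": -1},{"tx": 0,"ty": -3.5,"tz": 0,"wx": 0,"wy": 0,"wz": 0,"jaw": -1},{"tx": 0,"ty": -3.5,"tz": 0,"wx": 0,"wy": 0,"wz": 0,"jaw": -1},{"tx": 0,"ty": -3.5,"tz": 0,"wx": 0,"wy": 0,"wz": 0,"jaw": -1},{"tx": 0,"ty": 0,"tz": 0,"wx": 0,"wy": 0,"wz": 0,"jaw": -1},{"tx": 0,"ty": 0,"tz": 0,"wx": 0,"wy": 0,"wz": 0,"jaw": -1}]}}

```text
time: 10.3
tool_pos: [542.0, 230.1, 312.2]
tcp_rot: [-1.657, 1.525, 1.766]
contact_force: [0.1, 0.2, 0.5]
grip_width: 0.4
```

```bash
cat > st.py <<'E'
from h import *
o=readout.get_obs();M=rot(o['tcp_rot']);Rz=R.from_euler('z',.2).as_matrix()
tip=o['tool_pos']+22*M[:,0]
print('t',o['time'],'tip in station',(Rz.T@(tip-[577,73.9,0])).round(1),'q',o['joint_positions'].round(2),'F',o['contact_force'].round(1),'w',round(o['grip_width'],1));print(M.round(3))
E
python3 st.py; python3 snap.py w8
```

```text
t 10.3 tip in station [ -3.3 161.  290.2] q [0.25 0.42 1.23 0.05 1.49 3.1 ] F [0.1 0.2 0.5] w 0.4
[[-0.009  0.277 -0.961]
 [ 0.045 -0.96  -0.277]
 [-0.999 -0.046 -0.004]]
10.3 [542.  230.1 312.2] 0.014 [0.25 0.42 1.23 0.05 1.49 3.1 ] [0.1 0.2 0.5]
[[-0.009  0.277 -0.961]
 [ 0.045 -0.96  -0.277]
 [-0.999 -0.046 -0.004]]
```

View pics/w8.png

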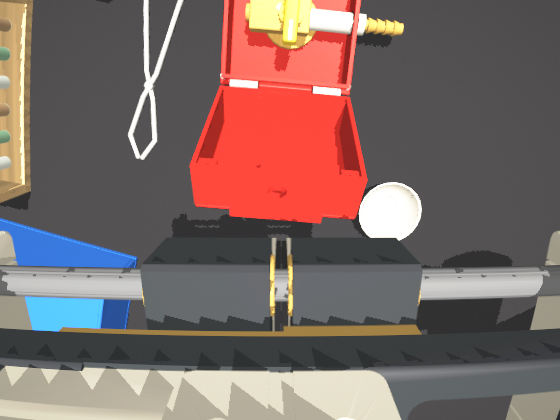

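Emit:
{"name": "arm_command", "arguments": {"plan": [{"tx": 0,"ty": 0,"tz": 0,"wx": -0.148,"wy": 0,"wz": 0,"jaw": -1},{"tx": 0,"ty": 0,"tz": 0,"wx": -0.148,"wy": 0,"wz": 0,"jaw": -1},{"tx": 0,"ty": 0,"tz": 0,"wx": -0.148,"wy": 0,"wz": 0,"jaw": -1},{"tx": 0,"ty": 0,"tz": 0,"wx": -0.148,"wy": 0,"wz": 0,"jaw": -1},{"tx": 0,"ty": 0,"tz": 0,"wx": -0.148,"wy": 0,"wz": 0,"jaw": -1},{"tx": 0,"ty": 0,"tz": 0,"wx": -0.148,"wy": 0,"wz": 0,"jaw": -1},{"tx": 0,"ty": 0,"tz": 0,"wx": -0.148,"wy": 0,"wz": 0,"jaw": -1},{"tx": 0,"ty": 0,"tz": 0,"wx": -0.148,"wy": 0,"wz": 0,"jaw": -1},{"tx": 0,"ty": 0,"tz": 0,"wx": -0.148,"wy": 0,"wz": 0,"jaw": -1},{"tx": 0,"ty": 0,"tz": 0,"wx": -0.148,"wy": 0,"wz": 0,"jaw": -1},{"tx": 0,"ty": 0,"tz": 0,"wx": -0.148,"wy": 0,"wz": 0,"jaw": -1},{"tx": 0,"ty": 0,"tz": 0,"wx": -0.148,"wy": 0,"wz": 0,"jaw": -1},{"tx": 0,"ty": 0,"tz": 0,"wx": -0.148,"wy": 0,"wz": 0,"jaw": -1},{"tx": 0,"ty": 0,"tz": 0,"wx": -0.148,"wy": 0,"wz": 0,"jaw": -1},{"tx": 0,"ty": 0,"tz": 0,"wx": -0.148,"wy": 0,"wz": 0,"jaw": -1},{"tx": 0,"ty": 0,"tz": 0,"wx": -0.148,"wy": 0,"wz": 0,"jaw": -1},{"tx": 0,"ty": 0,"tz": 0,"wx": -0.148,"wy": 0,"wz": 0,"jaw": -1},{"tx": 0,"ty": 0,"tz": 0,"wx": -0.148,"wy": 0,"wz": 0,"jaw": -1},{"tx": 0,"ty": 0,"tz": 0,"wx": -0.148,"wy": 0,"wz": 0,"jaw": -1},{"tx": 0,"ty": 0,"tz": 0,"wx": -0.148,"wy": 0,"wz": 0,"jaw": -1}]}}

```text
time: 12.35
tool_pos: [542.4, 229.3, 312.4]
tcp_rot: [1.654, 1.525, 1.758]
contact_force: [-0.6, 0.3, 0.6]
grip_width: 0.6
```

```bash
python3 st.py; python3 - <<'E'
from h import *
o=readout.get_obs();M=rot(o['tcp_rot'])
y=1.771;T=np.array([[0,np.cos(y),0],[0,np.sin(y),0],[-1,0,0]],float);T[:,2]=np.cross(T[:,0],T[:,1])
print(T,R.from_matrix(M.T@T).as_rotvec())
E
```

```text
t 12.35 tip in station [ -3.  160.2 290.4] q [0.25 0.42 1.23 0.05 1.49 0.14] F [-0.6  0.3  0.6] w 0.6
[[-0.009 -0.104  0.995]
 [ 0.045  0.994  0.104]
 [-0.999  0.046 -0.004]]
[[ 0.         -0.19886894  0.98002609]
 [ 0.          0.98002609  0.19886894]
 [-1.          0.          0.        ]] [-0.0960071  -0.00161079 -0.04626987]
```

Emit:
{"name": "arm_command", "arguments": {"plan": [{"tx": 0,"ty": 0,"tz": 0,"wx": -0.096,"wy": 0,"wz": -0.046,"jaw": -1},{"tx": 0,"ty": 2.3,"tz": 0.2,"wx": 0,"wy": 0,"wz": 0,"jaw": -1},{"tx": 0,"ty": 2.3,"tz": 0.1,"wx": 0,"wy": 0,"wz": 0,"jaw": -1},{"tx": 2.5,"ty": 0,"tz": 0,"wx": 0,"wy": 0,"wz": 0,"jaw": -1},{"tx": 2.5,"ty": 0,"tz": 0,"wx": 0,"wy": 0,"wz": 0,"jaw": -1},{"tx": 2.5,"ty": 0,"tz": 0,"wx": 0,"wy": 0,"wz": 0,"jaw": -1},{"tx": 2.5,"ty": 0,"tz": 0,"wx": 0,"wy": 0,"wz": 0,"jaw": -1},{"tx": 0,"ty": 0,"tz": 0,"wx": 0,"wy": 0,"wz": 0,"jaw": -1},{"tx": 0,"ty": 0,"tz": 0,"wx": 0,"wy": 0,"wz": 0,"jaw": -1}]}}

```text
time: 13.25
tool_pos: [536.2, 275.5, 212.8]
tcp_rot: [2.862, 1.569, 3.057]
contact_force: [0.7, -0.0, 0.5]
grip_width: 0.6
```

```bash
python3 st.py; python3 - <<'E'
from h import *
im=imaging.capture("scene");cv2.imwrite("pics/s9.png",cv2.resize(im[40:260,240:460],None,fx=2.7,fy=2.7,interpolation=cv2.INTER_CUBIC))
E
```

```text
t 13.25 tip in station [  0.  205.7 190.8] q [0.35 0.51 1.35 0.   1.28 0.15] F [ 0.7 -0.   0.5] w 0.6
[[-0.002 -0.194  0.981]
 [ 0.     0.981  0.194]
 [-1.     0.001 -0.002]]
```

View pics/s9.png

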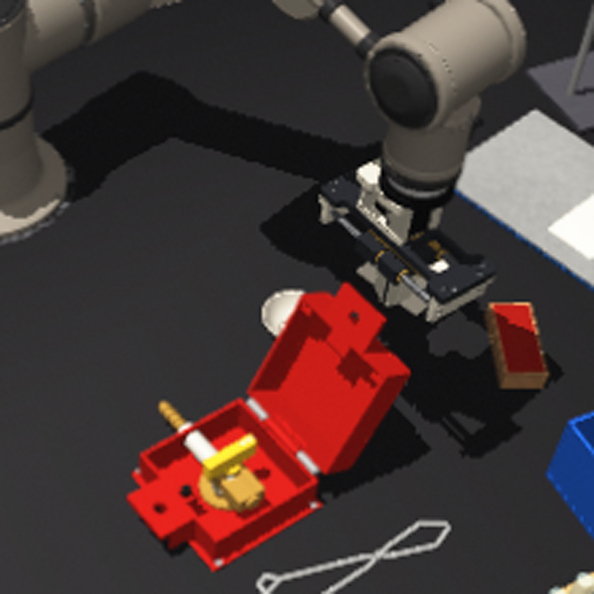

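Emit:
{"name": "arm_command", "arguments": {"plan": [{"tx": -0.47,"ty": -1.72,"tz": 0,"wx": 0,"wy": 0,"wz": 0,"jaw": -1},{"tx": -0.47,"ty": -1.72,"tz": 0,"wx": 0,"wy": 0,"wz": 0,"jaw": -1},{"tx": -0.47,"ty": -1.72,"tz": 0,"wx": 0,"wy": 0,"wz": 0,"jaw": -1},{"tx": -0.3,"ty": -1.35,"tz": 0,"wx": 0,"wy": 0,"wz": 0,"jaw": -1},{"tx": -0.3,"ty": -1.35,"tz": 0,"wx": 0,"wy": 0,"wz": 0,"jaw": -1},{"tx": -0.15,"ty": -1.7,"tz": 0,"wx": 0,"wy": 0,"wz": 0,"jaw": -1},{"tx": -0.15,"ty": -1.7,"tz": 0,"wx": 0,"wy": 0,"wz": 0,"jaw": -1},{"tx": 0,"ty": -1.45,"tz": 0,"wx": 0,"wy": 0,"wz": 0,"jaw": -1},{"tx": 0,"ty": -1.45,"tz": 0,"wx": 0,"wy": 0,"wz": 0,"jaw": -1},{"tx": 0.3,"ty": -1.7,"tz": 0,"wx": 0,"wy": 0,"wz": 0,"jaw": -1},{"tx": 0.3,"ty": -1.7,"tz": 0,"wx": 0,"wy": 0,"wz": 0,"jaw": -1}]}}

```text
time: 14.4
tool_pos: [570.0, 102.6, 228.8]
tcp_rot: [2.814, 1.568, 3.011]
contact_force: [0.6, 2.8, 0.0]
grip_width: 0.2
```

```bash
python3 st.py; python3 - <<'E'
from h import *
im=imaging.capture("scene");cv2.imwrite("pics/s10.png",cv2.resize(im[40:260,240:460],None,fx=2.7,fy=2.7,interpolation=cv2.INTER_CUBIC))
E
```

```text
t 14.4 tip in station [ -1.2  29.6 206.8] q [ 0.05  0.46  1.4   0.    1.29 -0.15] F [0.6 2.8 0. ] w 0.2
[[-0.003 -0.195  0.981]
 [ 0.     0.981  0.195]
 [-1.     0.001 -0.002]]
```

View pics/s10.png

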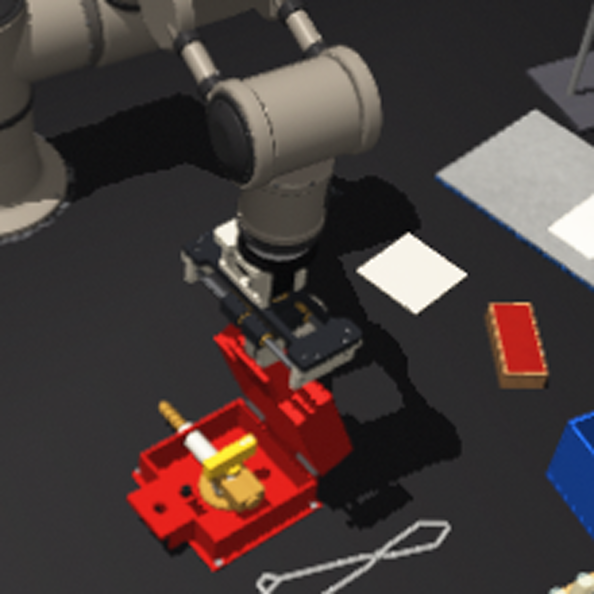

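Emit:
{"name": "arm_command", "arguments": {"plan": [{"tx": 0.55,"ty": -1.57,"tz": 0,"wx": 0,"wy": 0,"wz": 0,"jaw": -1},{"tx": 0.55,"ty": -1.57,"tz": 0,"wx": 0,"wy": 0,"wz": 0,"jaw": -1},{"tx": 0.96,"ty": -1.45,"tz": 0,"wx": 0,"wy": 0,"wz": 0,"jaw": -1},{"tx": 0.96,"ty": -1.45,"tz": 0,"wx": 0,"wy": 0,"wz": 0,"jaw": -1},{"tx": 1.25,"ty": -1.23,"tz": 0,"wx": 0,"wy": 0,"wz": 0,"jaw": -1},{"tx": 1.25,"ty": -1.23,"tz": 0,"wx": 0,"wy": 0,"wz": 0,"jaw": -1},{"tx": 1.5,"ty": -0.95,"tz": 0,"wx": 0,"wy": 0,"wz": 0,"jaw": -1},{"tx": 1.5,"ty": -0.95,"tz": 0,"wx": 0,"wy": 0,"wz": 0,"jaw": -1},{"tx": 1.66,"ty": -0.62,"tz": 0,"wx": 0,"wy": 0,"wz": 0,"jaw": -1},{"tx": 1.66,"ty": -0.62,"tz": 0,"wx": 0,"wy": 0,"wz": 0,"jaw": -1},{"tx": 1.5,"ty": -0.36,"tz": 0,"wx": 0,"wy": 0,"wz": 0,"jaw": -1},{"tx": 0,"ty": 0,"tz": 0,"wx": 0,"wy": 0,"wz": 0,"jaw": -1}]}}

```text
time: 15.65
tool_pos: [591.6, -14.6, 93.0]
tcp_rot: [2.848, 1.564, 3.043]
contact_force: [-0.4, -0.0, 0.1]
grip_width: 0.7
```

```bash
python3 st.py; python3 - <<'E'
from h import *
im=imaging.capture("scene");cv2.imwrite("pics/s11.png",cv2.resize(im[40:260,240:460],None,fx=2.7,fy=2.7,interpolation=cv2.INTER_CUBIC))
E
```

```text
t 15.65 tip in station [ -3.4 -89.6  71. ] q [-0.15  0.62  1.52 -0.    1.   -0.35] F [-0.4 -0.   0.1] w 0.7
[[-0.007 -0.194  0.981]
 [ 0.001  0.981  0.194]
 [-1.     0.002 -0.007]]
```

View pics/s11.png

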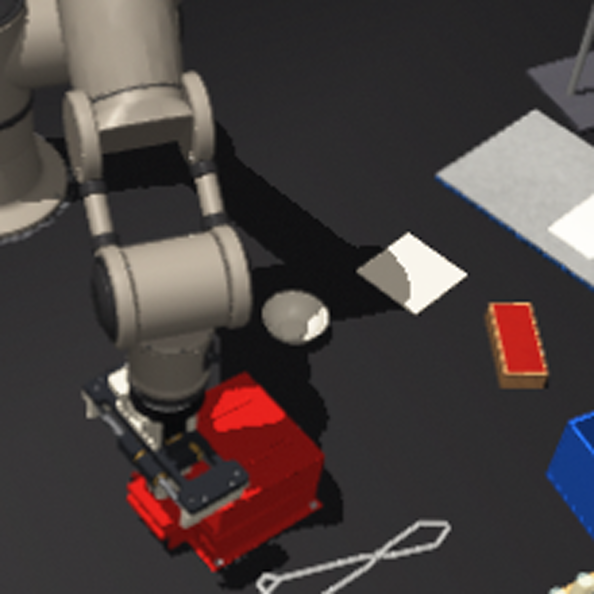

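Emit:
{"name": "arm_command", "arguments": {"plan": [{"tx": 0.4,"ty": -0.1,"tz": 0.2,"wx": 0,"wy": 0,"wz": 0,"jaw": -1},{"tx": 0.4,"ty": 0,"tz": 0,"wx": 0,"wy": 0,"wz": 0,"jaw": -1},{"tx": 0,"ty": 0,"tz": 0,"wx": 0,"wy": 0,"wz": 0,"jaw": -1}]}}

```text
time: 16.0
tool_pos: [595.1, -14.2, 87.7]
tcp_rot: [2.781, 1.569, 2.978]
contact_force: [0.1, -0.7, 0.7]
grip_width: 0.8
```

```bash
python3 st.py; python3 - <<'E'
from h import *
import pickle
def blue(im):
    h=cv2.cvtColor(im,cv2.COLOR_BGR2HSV);m=((h[...,0]>95)&(h[...,0]<130)&(h[...,1]>140)&(h[...,2]>60)).astype(np.uint8)
    return m
o=pickle.load(open('w1.pkl','rb'));C=cam('wrist',o);im=cv2.imread('pics/w1.png');m=blue(im);m[240:]=0
h=cv2.cvtColor(im,cv2.COLOR_BGR2HSV)
n,l,s,c=cv2.connectedComponentsWithStats(m);print(s,c)
print(h[110:120:3,275:290:4].tolist())
cv2.imwrite('pics/w1z.png',cv2.resize(im[75:220,230:340],None,fx=4,fy=4,interpolation=cv2.INTER_CUBIC))
E
```

```text
t 16.0 tip in station [  0.2 -89.9  65.7] q [-0.15  0.63  1.52  0.    0.99 -0.35] F [ 0.1 -0.7  0.7] w 0.8
[[-0.002 -0.195  0.981]
 [ 0.     0.981  0.195]
 [-1.     0.001 -0.002]]
[[     0      0    560    420 234723]
 [   266    101     26     28    470]
 [   285    104      5      4      5]
 [   291    110      1      2      2]] [[279.5030994  209.68980884]
 [277.82340426 116.23829787]
 [287.         105.2       ]
 [291.         110.5       ]]
[[[107, 179, 242], [107, 178, 242], [101, 156, 255], [108, 179, 241]], [[108, 179, 241], [108, 179, 241], [108, 179, 241], [107, 181, 240]], [[107, 180, 240], [107, 181, 240], [107, 181, 240], [108, 181, 240]], [[108, 182, 240], [108, 181, 240], [108, 181, 239], [107, 181, 239]]]
```

View pics/w1z.png

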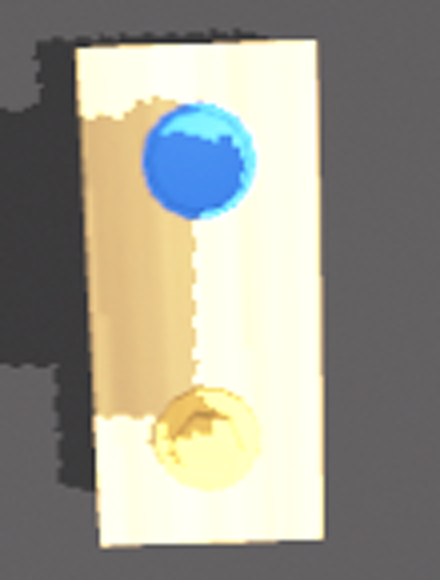

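```bash
python3 - <<'E'
from h import *
import pickle
o=pickle.load(open('w1.pkl','rb'));C=cam('wrist',o)
f=lambda uv:[(230+u/4,75+v/4) for u,v in uv]
print(onz(C,f([(200,160)]),54),onz(C,f([(200,160)]),86))
k=onz(C,f([(77,46),(318,39),(324,540),(101,546)]),50);print(k.round(1),k.mean(0))
print(np.arctan2(*(k[0]-k[3])[[1,0]]),np.arctan2(*(k[1]-k[2])[[1,0]]))
print('plug',onz(C,f([(207,438)]),60))
im=cv2.imread('pics/top0.png');h=cv2.cvtColor(im,cv2.COLOR_BGR2HSV);m=((h[...,0]>95)&(h[...,0]<130)&(h[...,1]>140)&(h[...,2]>60)).astype(np.uint8);m[:170]=0
m[:,:340]=0;m[:,400:]=0;n,l,s,c=cv2.connectedComponentsWithStats(m);print(s,c)
print(onz(cam('top'),[c[1]],75))
E
```

```text
[[ 547.94713128 -263.37497886   54.        ]] [[ 547.95102901 -263.45036105   86.        ]]
[[ 567.5 -226.2   50. ]
 [ 584.5 -284.6   50. ]
 [ 458.8 -321.5   50. ]
 [ 441.8 -262.9   50. ]] [ 513.13073564 -273.8158666    50.        ]
0.28418557513950776 0.2851459038475096
plug [[ 480.02088154 -282.89122      60.        ]]
[[     0      0    560    420 235137]
 [   364    193      9      9     63]] [[279.47627979 209.50340865]
 [368.03174603 196.77777778]]
[[ 546.72746761 -256.13998439   75.        ]]
```

Emit:
{"name": "arm_command", "arguments": {"plan": [{"tx": -3.5,"ty": 0,"tz": 0,"wx": 0,"wy": 0,"wz": 0,"jaw": -1},{"tx": -3.8,"ty": 0,"tz": 0,"wx": 0,"wy": 0,"wz": 0,"jaw": -0.5},{"tx": -3.8,"ty": -2,"tz": 0,"wx": 0,"wy": 0,"wz": 0,"jaw": 0},{"tx": 0,"ty": -3,"tz": 0,"wx": 0,"wy": 0,"wz": 0,"jaw": 0},{"tx": 0,"ty": -3,"tz": 0,"wx": 0,"wy": 0,"wz": 0,"jaw": 0},{"tx": 0,"ty": 0,"tz": 0,"wx": 0,"wy": 0,"wz": 0,"jaw": 0},{"tx": 0,"ty": 0,"tz": 0,"wx": 0,"wy": 0,"wz": 0,"jaw": 0}]}}

```text
time: 16.7
tool_pos: [610.8, -93.1, 198.8]
tcp_rot: [2.617, 1.569, 2.812]
contact_force: [-1.1, 0.1, -0.3]
grip_width: 43.3
```

```bash
python3 st.py; python3 snap.py w12
```

```text
t 16.7 tip in station [-1.000e-01 -1.704e+02  1.768e+02] q [-0.28  0.55  1.32  0.    1.27 -0.47] F [-1.1  0.1 -0.3] w 43.3
[[-0.002 -0.194  0.981]
 [ 0.001  0.981  0.194]
 [-1.     0.001 -0.002]]
16.7 [610.8 -93.1 198.8] 0.026 [-0.28  0.55  1.32  0.    1.27 -0.47] [-1.1  0.1 -0.3]
[[-0.002 -0.194  0.981]
 [ 0.001  0.981  0.194]
 [-1.     0.001 -0.002]]
```

View pics/w12.png

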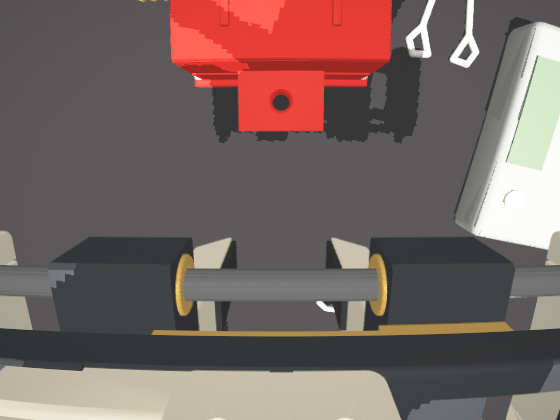

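```bash
python3 - <<'E'
from h import *
import pickle
o=pickle.load(open('w12.pkl','rb'));C=cam('wrist',o);im=cv2.imread('pics/w12.png')
h=cv2.cvtColor(im,cv2.COLOR_BGR2HSV)
cr=h[85:120,262:300];m=(cr[...,2]<70).astype(np.uint8);n,l,s,c=cv2.connectedComponentsWithStats(m);print(s,c)
cv2.imwrite('pics/w12z.png',cv2.resize(im[60:140,230:335],None,fx=6,fy=6,interpolation=cv2.INTER_CUBIC))
P=onz(C,[(281,102),(238,72),(322,72),(238,131),(324,131)],63);print(P.round(1))
Rz=R.from_euler('z',.2).as_matrix();print(((P-[577,73.9,0])@Rz).round(1))
E
```

```text
[[   0    0   38   35 1149]
 [  11   10   16   15  181]] [[18.47258486 16.97040905]
 [18.67403315 17.1878453 ]]
[[596.  -16.4  63. ]
 [560.7  -1.2  63. ]
 [621.5  10.7  63. ]
 [568.  -43.7  63. ]
 [632.3 -31.   63. ]]
[[   0.7  -92.3   63. ]
 [ -30.9  -70.4   63. ]
 [  31.   -70.8   63. ]
 [ -32.1 -113.4   63. ]
 [  33.3 -113.8   63. ]]
```

View pics/w12z.png

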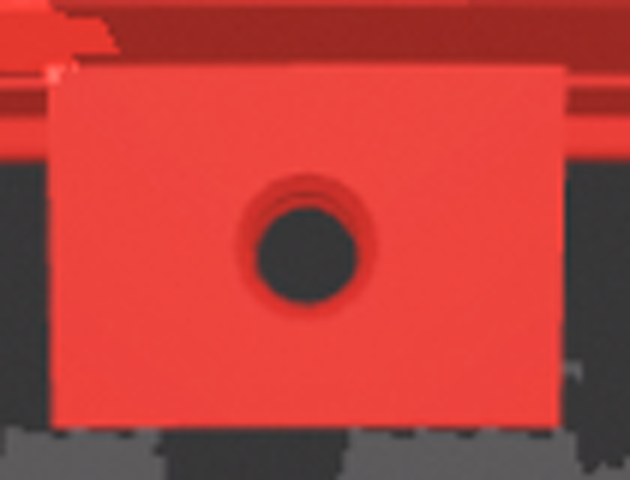

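Emit:
{"name": "arm_command", "arguments": {"plan": [{"tx": 0,"ty": -3.4,"tz": -1.35,"wx": 0,"wy": 0,"wz": 0,"jaw": 0},{"tx": 0,"ty": -3.4,"tz": -1.35,"wx": 0,"wy": 0,"wz": 0,"jaw": 0},{"tx": 0,"ty": -3.4,"tz": -1.35,"wx": 0,"wy": 0,"wz": 0,"jaw": 0},{"tx": 0,"ty": -3.4,"tz": -1.35,"wx": 0,"wy": 0,"wz": 0,"jaw": 0},{"tx": 0,"ty": -3.4,"tz": -1.35,"wx": 0,"wy": 0,"wz": 0,"jaw": 0},{"tx": 0,"ty": -3.4,"tz": -1.35,"wx": 0,"wy": 0,"wz": 0,"jaw": 0},{"tx": 0,"ty": -3.1,"tz": -1.4,"wx": 0,"wy": 0,"wz": 0,"jaw": 0},{"tx": 0,"ty": 0,"tz": 0,"wx": 0,"wy": 0,"wz": 0,"jaw": 0},{"tx": 0,"ty": 0,"tz": 0,"wx": 0,"wy": 0,"wz": 0,"jaw": 0}]}}

```text
time: 17.65
tool_pos: [563.6, -341.1, 198.5]
tcp_rot: [2.423, 1.568, 2.618]
contact_force: [0.4, 0.3, -0.8]
grip_width: 46.2
```

```bash
python3 snap.py w13; python3 -c "
import cv2;im=cv2.imread('pics/w13.png');cv2.imwrite('pics/w13z.png',cv2.resize(im[30:230,180:380],None,fx=3,fy=3,interpolation=cv2.INTER_CUBIC))"
```

```text
17.65 [ 563.6 -341.1  198.5] 0.031 [-0.66  0.63  1.19 -0.    1.33 -0.86] [ 0.4  0.3 -0.8]
[[-0.002 -0.194  0.981]
 [ 0.001  0.981  0.194]
 [-1.     0.002 -0.002]]
```

View pics/w13z.png

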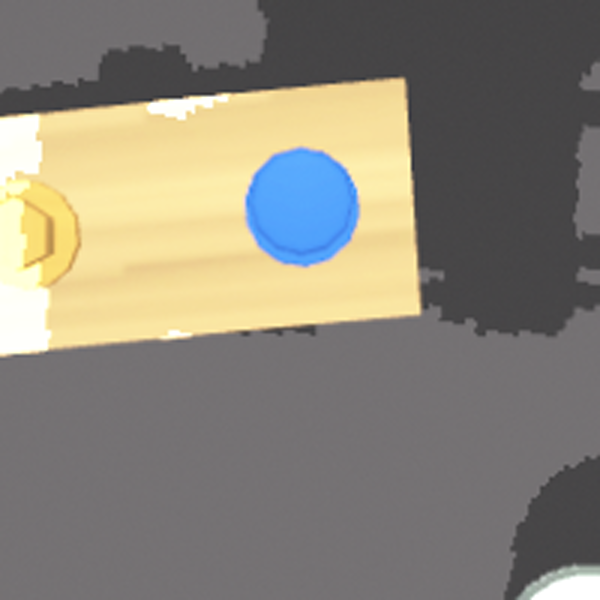

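```bash
python3 - <<'E'
from h import *
import pickle
o=pickle.load(open('w13.pkl','rb'));C=cam('wrist',o)
f=lambda uv:[(180+u/3,30+v/3) for u,v in uv]
print(onz(C,f([(302.5,199)]),86),onz(C,f([(302.5,211)]),52))
print('beaker rim edge',onz(C,f([(590,568)]),95))
print(proj(C,[[547.9,-263.5,86],[547.9,-263.5,54]]))
M=rot(o['tcp_rot']);d=np.array([548,-263.6,0])-o['tool_pos'];print(d@M)
E
```

```text
[[ 548.04307173 -261.48778758   86.        ]] [[ 548.21875845 -262.68022497   52.        ]]
beaker rim edge [[ 631.79629337 -331.25033124   95.        ]]
[[280.05539305  99.26828647]
 [280.21710053 101.20879088]]
[1.98645981e+02 7.86746847e+01 1.87194325e-01]
```

Emit:
{"name": "arm_command", "arguments": {"plan": [{"tx": 0,"ty": 4.0,"tz": 0.05,"wx": 0,"wy": 0,"wz": 0,"jaw": 0},{"tx": 0,"ty": 4.0,"tz": 0,"wx": 0,"wy": 0,"wz": 0,"jaw": 0},{"tx": 2.0,"ty": 0,"tz": 0,"wx": 0,"wy": 0,"wz": 0,"jaw": 0},{"tx": 3.5,"ty": 0,"tz": 0,"wx": 0,"wy": 0,"wz": 0,"jaw": 0},{"tx": 3.5,"ty": 0,"tz": 0,"wx": 0,"wy": 0,"wz": 0,"jaw": 0},{"tx": 1.5,"ty": 0,"tz": 0,"wx": 0,"wy": 0,"wz": 0,"jaw": 0},{"tx": 1.0,"ty": 0,"tz": 0,"wx": 0,"wy": 0,"wz": 0,"jaw": 0},{"tx": 0.4,"ty": 0,"tz": 0,"wx": 0,"wy": 0,"wz": 0,"jaw": 0},{"tx": 0,"ty": 0,"tz": 0,"wx": 0,"wy": 0,"wz": 0,"jaw": 0},{"tx": 0,"ty": 0,"tz": 0,"wx": 0,"wy": 0,"wz": 0,"jaw": 0}]}}

```text
time: 18.7
tool_pos: [548.9, -263.2, 81.0]
tcp_rot: [-2.363, 1.57, -2.166]
contact_force: [-0.1, -0.4, 0.8]
grip_width: 45.7
```

```bash
python3 snap.py w14
```

```text
18.7 [ 548.9 -263.2   81. ] 0.005 [-0.57  0.66  1.48 -0.    1.   -0.77] [-0.1 -0.4  0.8]
[[-0.    -0.195  0.981]
 [-0.001  0.981  0.195]
 [-1.    -0.001 -0.001]]
```

View pics/w14.png

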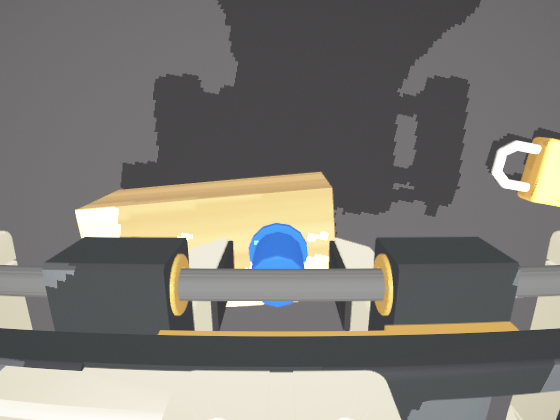

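Emit:
{"name": "arm_command", "arguments": {"plan": [{"tx": 0.25,"ty": 0.05,"tz": -0.1,"wx": 0,"wy": 0,"wz": 0,"jaw": 0},{"tx": 0,"ty": 0,"tz": 0,"wx": 0,"wy": 0,"wz": 0,"jaw": 0},{"tx": 0,"ty": 0,"tz": 0,"wx": 0,"wy": 0,"wz": 0,"jaw": -1},{"tx": 0,"ty": 0,"tz": 0,"wx": 0,"wy": 0,"wz": 0,"jaw": -1},{"tx": 0,"ty": 0,"tz": 0,"wx": 0,"wy": 0,"wz": 0,"jaw": -1},{"tx": 0,"ty": 0,"tz": 0,"wx": 0,"wy": 0,"wz": 0,"jaw": -1},{"tx": 0,"ty": 0,"tz": 0,"wx": 0,"wy": 0,"wz": 0,"jaw": -1}]}}

```text
time: 19.45
tool_pos: [547.2, -263.0, 77.4]
tcp_rot: [2.784, 1.569, 2.98]
contact_force: [-0.5, 0.6, 0.4]
grip_width: 23.3
```

```bash
python3 st.py
```

```text
t 19.45 tip in station [ -96.2 -324.2   55.4] q [-0.57  0.66  1.49 -0.    0.99 -0.77] F [-0.5  0.6  0.4] w 23.3
[[-0.002 -0.195  0.981]
 [ 0.     0.981  0.195]
 [-1.     0.001 -0.002]]
```

Emit:
{"name": "arm_command", "arguments": {"plan": [{"tx": -0.5,"ty": 0,"tz": 0,"wx": 0,"wy": 0,"wz": 0,"jaw": -1},{"tx": -1.5,"ty": 0,"tz": 0,"wx": 0,"wy": 0,"wz": 0,"jaw": -1},{"tx": -2.5,"ty": 0,"tz": 0,"wx": 0,"wy": 0,"wz": 0,"jaw": -1},{"tx": -3.0,"ty": 0,"tz": 0,"wx": 0,"wy": 0,"wz": 0,"jaw": -1},{"tx": -2.5,"ty": 0,"tz": 0,"wx": 0,"wy": 0,"wz": 0,"jaw": -1},{"tx": 0,"ty": 0,"tz": 0,"wx": 0,"wy": 0,"wz": 0,"jaw": -1},{"tx": 0,"ty": 0,"tz": 0,"wx": 0,"wy": 0,"wz": 0,"jaw": -1}]}}

```text
time: 20.15
tool_pos: [547.3, -262.9, 177.5]
tcp_rot: [2.908, 1.569, 3.104]
contact_force: [-0.1, -0.1, -0.3]
grip_width: 23.1
```

```bash
python3 snap.py w15;python3 - <<'E'
from h import *
im=imaging.capture("scene");cv2.imwrite("pics/s15.png",cv2.resize(im[120:290,130:330],None,fx=3,fy=3,interpolation=cv2.INTER_CUBIC))
cv2.imwrite("pics/s15f.png",im)
E
```

```text
20.15 [ 547.3 -262.9  177.5] 0.03 [-0.57  0.55  1.39 -0.    1.2  -0.77] [-0.1 -0.1 -0.3]
[[-0.002 -0.195  0.981]
 [ 0.     0.981  0.195]
 [-1.     0.    -0.002]]
```

View pics/s15.png

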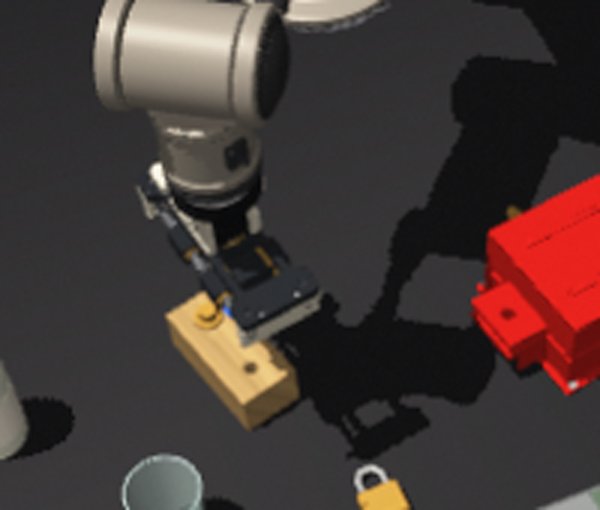

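View pics/w15.png

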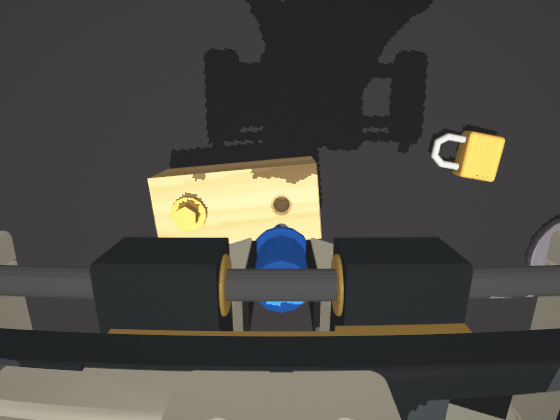

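```bash
python3 - <<'E'
from h import *
import pickle
o=pickle.load(open('w15.pkl','rb'));C=cam('wrist',o)
im=cv2.imread('pics/w15.png');cv2.imwrite('pics/w15z.png',cv2.resize(im[190:245,250:312],None,fx=9,fy=9,interpolation=cv2.INTER_CUBIC))
s=onz(C,[(281.5,205)],50);print('socket',s,'tool',(s[0]-o['tool_pos'])@rot(o['tcp_rot']))
M=rot(o['tcp_rot'])
for e in (-2,0,2): print(e,proj(C,[o['tool_pos']+M@[69.4,e,0],o['tool_pos']+M@[27.4,e+15,0]]))
E
```

```text
socket [[ 547.88108611 -262.08281421   50.        ]] tool [127.48274456   0.62574661   0.95875435]
-2 [[280.15138896 232.48655547]
 [279.99877887 231.18003936]]
0 [[280.14886596 229.40307881]
 [279.99514288 227.29393353]]
2 [[280.14634019 226.30429248]
 [279.99150301 223.38365292]]
```

View pics/w15z.png

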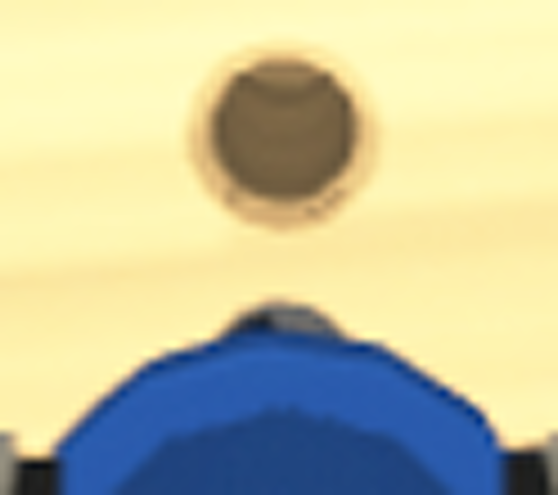

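Emit:
{"name": "arm_command", "arguments": {"plan": [{"tx": 0,"ty": 1.5,"tz": 0.6,"wx": 0,"wy": 0,"wz": 0,"jaw": -1},{"tx": 0,"ty": 3.0,"tz": 1.25,"wx": 0,"wy": 0,"wz": 0,"jaw": -1},{"tx": 0,"ty": 3.5,"tz": 1.45,"wx": 0,"wy": 0,"wz": 0,"jaw": -1},{"tx": 0,"ty": 3.5,"tz": 1.45,"wx": 0,"wy": 0,"wz": 0,"jaw": -1},{"tx": 0,"ty": 3.5,"tz": 1.4,"wx": 0,"wy": 0,"wz": 0,"jaw": -1},{"tx": 0,"ty": 3.5,"tz": 1.4,"wx": 0,"wy": 0,"wz": 0,"jaw": -1},{"tx": 0,"ty": 3.0,"tz": 1.2,"wx": 0,"wy": 0,"wz": 0,"jaw": -1},{"tx": 0,"ty": 1.7,"tz": 0.7,"wx": 0,"wy": 0,"wz": 0,"jaw": -1},{"tx": 0,"ty": 0,"tz": 0,"wx": 0,"wy": 0,"wz": 0,"jaw": -1},{"tx": 0,"ty": 0,"tz": 0,"wx": 0,"wy": 0,"wz": 0,"jaw": -1}]}}

```text
time: 21.25
tool_pos: [594.4, -16.2, 176.6]
tcp_rot: [2.853, 1.567, 3.051]
contact_force: [-0.5, 0.7, -1.5]
grip_width: 23.1
```

```bash
python3 snap.py w16
```

```text
21.25 [594.4 -16.2 176.6] 0.032 [-0.16  0.53  1.43 -0.    1.19 -0.35] [-0.5  0.7 -1.5]
[[-0.004 -0.196  0.981]
 [ 0.     0.981  0.196]
 [-1.     0.001 -0.004]]
```

View pics/w16.png

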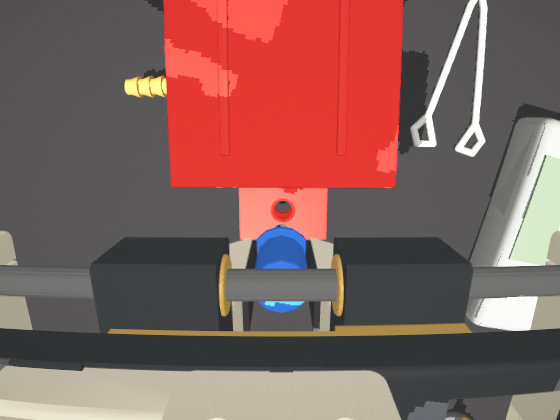

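```bash
python3 - <<'E'
from h import *
import pickle
o=pickle.load(open('w16.pkl','rb'));C=cam('wrist',o);M=rot(o['tcp_rot'])
im=cv2.imread('pics/w16.png');cv2.imwrite('pics/w16z.png',cv2.resize(im[190:245,250:312],None,fx=9,fy=9,interpolation=cv2.INTER_CUBIC))
for z in (61,63,65):
  s=onz(C,[(283,209.5)],z);print(s,(s[0]-o['tool_pos'])@M)
E
```

```text
[[595.90184641 -15.5503857   61.        ]] [115.56450549   0.2293414    2.04546867]
[[595.79023323 -15.02502299  63.        ]] [113.56510011   0.76847323   2.03210869]
[[595.67862006 -14.49966028  65.        ]] [111.56569474   1.30760507   2.01874872]
```

View pics/w16z.png

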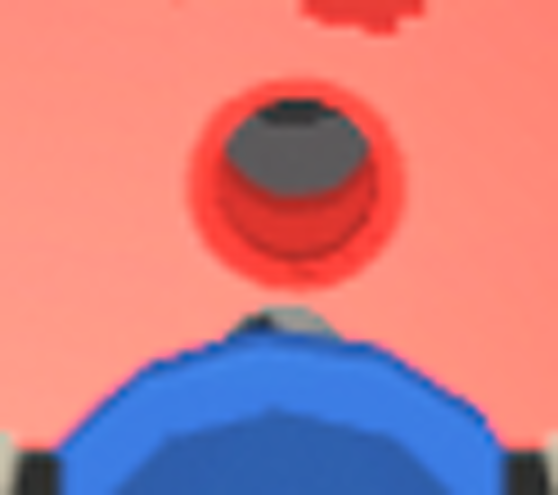

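Emit:
{"name": "arm_command", "arguments": {"plan": [{"tx": 1.5,"ty": -0.03,"tz": 0.1,"wx": 0,"wy": 0,"wz": 0,"jaw": -1},{"tx": 1.4,"ty": 0,"tz": 0,"wx": 0,"wy": 0,"wz": 0,"jaw": -1},{"tx": 0.9,"ty": 0,"tz": 0,"wx": 0,"wy": 0,"wz": 0,"jaw": -1},{"tx": 0.7,"ty": 0,"tz": 0,"wx": 0,"wy": 0,"wz": 0,"jaw": -1},{"tx": 0.4,"ty": 0,"tz": 0,"wx": 0,"wy": 0,"wz": 0,"jaw": -1},{"tx": 0,"ty": 0,"tz": 0,"wx": 0,"wy": 0,"wz": 0,"jaw": -1},{"tx": 0,"ty": 0,"tz": 0,"wx": 0,"wy": 0,"wz": 0,"jaw": -1}]}}

```text
time: 22.0
tool_pos: [596.0, -17.2, 128.7]
tcp_rot: [2.774, 1.569, 2.97]
contact_force: [-0.3, 0.3, -0.6]
grip_width: 23.3
```

```bash
python3 snap.py w17
```

```text
22.0 [596.  -17.2 128.7] 0.005 [-0.16  0.58  1.48  0.    1.08 -0.35] [-0.3  0.3 -0.6]
[[-0.001 -0.195  0.981]
 [ 0.     0.981  0.195]
 [-1.     0.001 -0.001]]
```

View pics/w17.png

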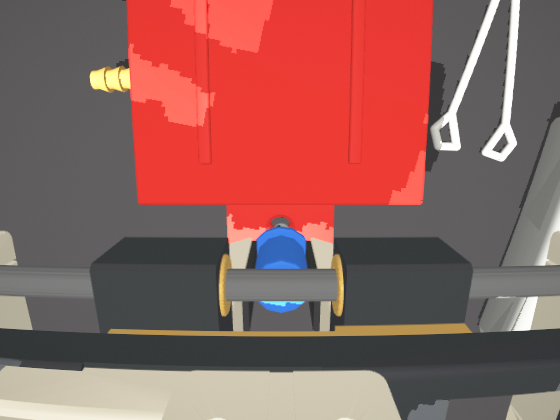

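Emit:
{"name": "arm_command", "arguments": {"plan": [{"tx": 0.5,"ty": 0,"tz": 0,"wx": 0,"wy": 0,"wz": 0,"jaw": -1},{"tx": 0.5,"ty": 0,"tz": 0,"wx": 0,"wy": 0,"wz": 0,"jaw": -1},{"tx": 0.4,"ty": 0,"tz": 0,"wx": 0,"wy": 0,"wz": 0,"jaw": -1},{"tx": 0.4,"ty": 0,"tz": 0,"wx": 0,"wy": 0,"wz": 0,"jaw": -1},{"tx": 0,"ty": 0,"tz": 0,"wx": 0,"wy": 0,"wz": 0,"jaw": -1}]}}

```text
time: 22.55
tool_pos: [595.3, -17.0, 109.5]
tcp_rot: [2.776, 1.567, 2.972]
contact_force: [0.6, 0.8, 0.5]
grip_width: 23.3
```

```bash
python3 snap.py w18
```

```text
22.55 [595.3 -17.  109.5] 0.011 [-0.16  0.61  1.5   0.    1.04 -0.35] [0.6 0.8 0.5]
[[-0.004 -0.195  0.981]
 [ 0.001  0.981  0.195]
 [-1.     0.001 -0.003]]
```

View pics/w18.png

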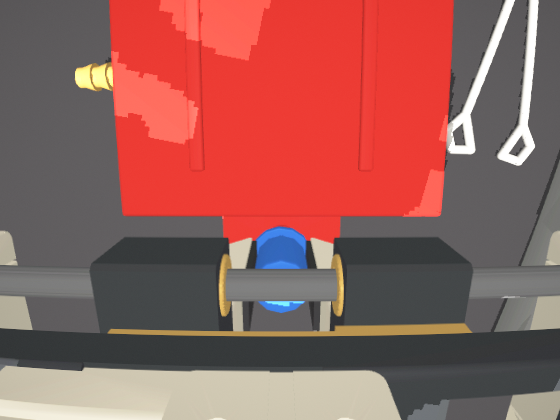

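Emit:
{"name": "arm_command", "arguments": {"plan": [{"tx": 0.5,"ty": 0,"tz": 0,"wx": 0,"wy": 0,"wz": 0,"jaw": -1},{"tx": 0.5,"ty": 0,"tz": 0,"wx": 0,"wy": 0,"wz": 0,"jaw": -1},{"tx": 0.4,"ty": 0,"tz": 0,"wx": 0,"wy": 0,"wz": 0,"jaw": -1},{"tx": 0,"ty": 0,"tz": 0,"wx": 0,"wy": 0,"wz": 0,"jaw": -1},{"tx": 0,"ty": 0,"tz": 0,"wx": 0,"wy": 0,"wz": 0,"jaw": -1}]}}

```text
time: 23.1
tool_pos: [595.7, -17.1, 96.2]
tcp_rot: [2.776, 1.568, 2.972]
contact_force: [-0.0, -0.1, -0.8]
grip_width: 23.1
```

```bash
python3 st.py; python3 - <<'E'
from h import *
im=imaging.capture("scene");cv2.imwrite("pics/s19.png",cv2.resize(im[130:280,220:420],None,fx=3.5,fy=3.5,interpolation=cv2.INTER_CUBIC))
E
```

```text
t 23.1 tip in station [  0.2 -92.9  74.2] q [-0.16  0.62  1.51  0.    1.01 -0.35] F [-0.  -0.1 -0.8] w 23.1
[[-0.002 -0.195  0.981]
 [ 0.     0.981  0.195]
 [-1.     0.001 -0.002]]
```

View pics/s19.png

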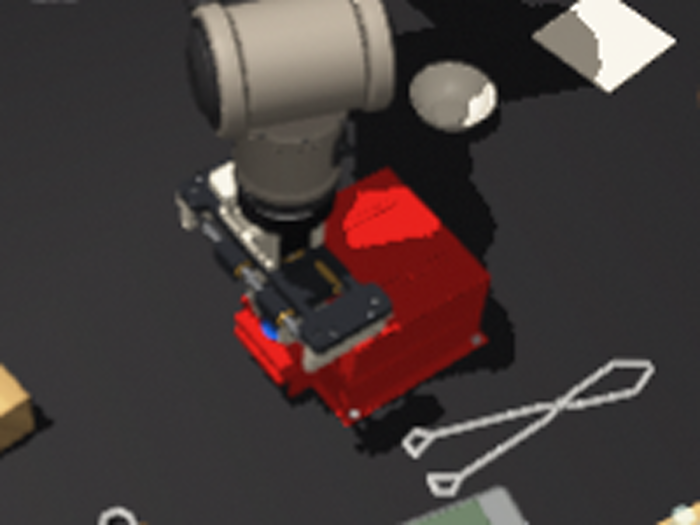

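Emit:
{"name": "arm_command", "arguments": {"plan": [{"tx": 0.4,"ty": 0,"tz": 0,"wx": 0,"wy": 0,"wz": 0,"jaw": -1},{"tx": 0.3,"ty": 0,"tz": 0,"wx": 0,"wy": 0,"wz": 0,"jaw": -1},{"tx": 0.3,"ty": 0,"tz": 0,"wx": 0,"wy": 0,"wz": 0,"jaw": -1},{"tx": 0,"ty": 0,"tz": 0,"wx": 0,"wy": 0,"wz": 0,"jaw": -1},{"tx": 0,"ty": 0,"tz": 0,"wx": 0,"wy": 0,"wz": 0,"jaw": -1}]}}

```text
time: 23.65
tool_pos: [595.9, -17.2, 86.5]
tcp_rot: [2.88, 1.569, 3.076]
contact_force: [0.0, -1.7, 2.3]
grip_width: 23.4
```

```bash
python3 st.py
```

```text
t 23.65 tip in station [  0.4 -93.1  64.5] q [-0.16  0.64  1.52 -0.    0.99 -0.35] F [ 0.  -1.7  2.3] w 23.4
[[-0.002 -0.195  0.981]
 [ 0.     0.981  0.195]
 [-1.     0.    -0.002]]
```

Emit:
{"name": "arm_command", "arguments": {"plan": [{"tx": 0.3,"ty": 0,"tz": 0,"wx": 0,"wy": 0,"wz": 0,"jaw": -1},{"tx": 0.2,"ty": 0,"tz": 0,"wx": 0,"wy": 0,"wz": 0,"jaw": -1},{"tx": 0,"ty": 0,"tz": 0,"wx": 0,"wy": 0,"wz": 0,"jaw": -1},{"tx": 0,"ty": 0,"tz": 0,"wx": 0,"wy": 0,"wz": 0,"jaw": -1}]}}

```text
time: 24.05
tool_pos: [596.1, -17.4, 81.9]
tcp_rot: [-3.067, 1.57, -2.871]
contact_force: [-0.3, -1.6, 6.2]
grip_width: 23.7
```

Emit:
{"name": "arm_command", "arguments": {"plan": [{"tx": 0.2,"ty": 0,"tz": 0,"wx": 0,"wy": 0,"wz": 0,"jaw": -1},{"tx": 0,"ty": 0,"tz": 0,"wx": 0,"wy": 0,"wz": 0,"jaw": -1},{"tx": 0,"ty": 0,"tz": 0,"wx": 0,"wy": 0,"wz": 0,"jaw": -1}]}}

```text
time: 24.35
tool_pos: [596.1, -17.5, 80.4]
tcp_rot: [-2.652, 1.57, -2.456]
contact_force: [-1.6, -2.4, 9.5]
grip_width: 23.5
```

Emit:
{"name": "arm_command", "arguments": {"plan": [{"tx": 0.2,"ty": 0,"tz": 0,"wx": 0,"wy": 0,"wz": 0,"jaw": -1},{"tx": 0,"ty": 0,"tz": 0,"wx": 0,"wy": 0,"wz": 0,"jaw": -1},{"tx": 0,"ty": 0,"tz": 0,"wx": 0,"wy": 0,"wz": 0,"jaw": -1}]}}

```text
time: 24.65
tool_pos: [596.2, -17.6, 80.1]
tcp_rot: [-1.296, 1.57, -1.1]
contact_force: [-6.7, -2.9, 21.4]
grip_width: 23.2
```

Emit:
{"name": "arm_command", "arguments": {"plan": [{"tx": 0.2,"ty": 0,"tz": 0,"wx": 0,"wy": 0,"wz": 0,"jaw": -1},{"tx": 0,"ty": 0,"tz": 0,"wx": 0,"wy": 0,"wz": 0,"jaw": -1},{"tx": 0,"ty": 0,"tz": 0,"wx": 0,"wy": 0,"wz": 0,"jaw": -1}]}}

```text
time: 24.95
tool_pos: [596.3, -17.6, 79.8]
tcp_rot: [-0.88, 1.569, -0.683]
contact_force: [-10.5, -2.3, 33.2]
grip_width: 23.0
```

Emit:
{"name": "arm_command", "arguments": {"plan": [{"tx": -0.1,"ty": 0,"tz": -0.1,"wx": 0,"wy": 0,"wz": 0,"jaw": -1},{"tx": 0,"ty": 0,"tz": 0,"wx": 0,"wy": 0,"wz": 0,"jaw": -1},{"tx": 0,"ty": 0,"tz": 0,"wx": 0,"wy": 0,"wz": 0,"jaw": -1}]}}

```text
time: 25.25
tool_pos: [596.1, -17.6, 79.9]
tcp_rot: [-0.436, 1.568, -0.24]
contact_force: [-5.5, -1.5, 24.8]
grip_width: 23.5
```

```bash
python3 st.py; python3 snap.py w20; python3 - <<'E'
from h import *
im=imaging.capture("scene");cv2.imwrite("pics/s20.png",cv2.resize(im[170:270,270:370],None,fx=6,fy=6,interpolation=cv2.INTER_CUBIC))
E
```

```text
t 25.25 tip in station [  0.6 -93.5  57.9] q [-0.16  0.64  1.53 -0.    0.97 -0.35] F [-5.5 -1.5 24.8] w 23.5
[[ 0.003 -0.195  0.981]
 [-0.001  0.981  0.195]
 [-1.    -0.001  0.003]]
25.25 [596.1 -17.6  79.9] 0.003 [-0.16  0.64  1.53 -0.    0.97 -0.35] [-5.5 -1.5 24.8]
[[ 0.003 -0.195  0.981]
 [-0.001  0.981  0.195]
 [-1.    -0.001  0.003]]
```

View pics/s20.png

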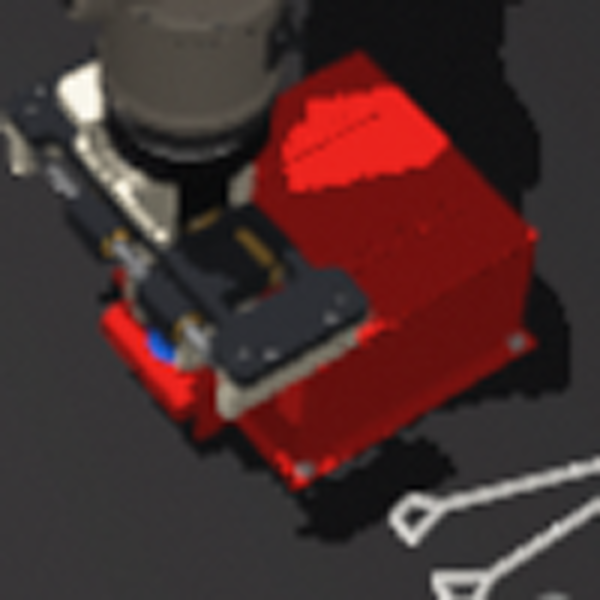

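View pics/w20.png

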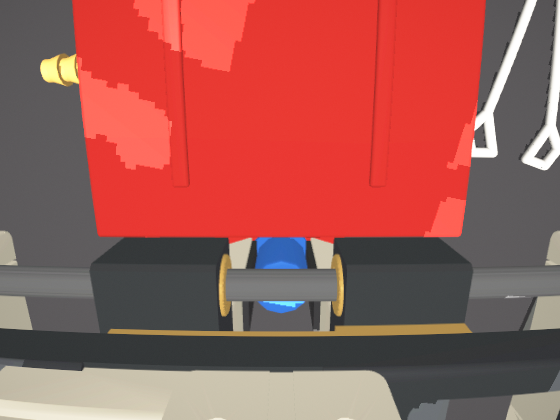

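Emit:
{"name": "arm_command", "arguments": {"plan": [{"tx": 0,"ty": 0,"tz": 0,"wx": 0,"wy": 0,"wz": 0,"jaw": -1},{"tx": 0,"ty": 0,"tz": 0,"wx": 0,"wy": 0,"wz": 0,"jaw": -1},{"tx": 0,"ty": 0,"tz": 0,"wx": 0,"wy": 0,"wz": 0,"jaw": -1},{"tx": 0,"ty": 0,"tz": 0,"wx": 0,"wy": 0,"wz": 0,"jaw": -1},{"tx": 0,"ty": 0,"tz": 0,"wx": 0,"wy": 0,"wz": 0,"jaw": -1}]}}

```text
time: 25.85
tool_pos: [596.1, -17.6, 79.9]
tcp_rot: [-0.432, 1.568, -0.236]
contact_force: [-4.8, -1.9, 23.9]
grip_width: 23.3
```

```bash
python3 - <<'E'
from h import *
im=imaging.capture("top");cv2.imwrite("pics/t21.png",im)
o=readout.get_obs();print(o['contact_force'],o['tool_pos'],o['grip_width'])
E
```

```text
[-5.02213777 -1.62829911 23.66810146] [596.15889073 -17.6202025   79.94617776] 23.414318615353118
```

View pics/t21.png

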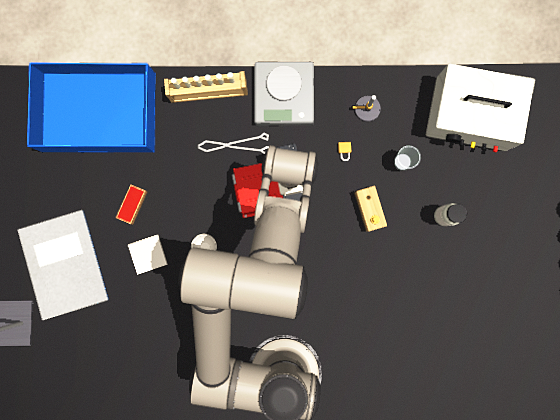

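The top view shows the bystander objects where they were in the first picture, e.g. padlock (345,150), beaker (405,158) and tongs (235,143). The station is shut and the push is steady at about 24 N, so I'm handing in.

```bash
python3 -c "
from plant import bot
print(bot.close_job())"
```

```text
the job is handed in; nothing more can be done
None
```

The gas outlet is locked out: tap closed, cover shut, pin home through both hasp holes. The arm is still gripping the pin and pushing down. I handed in at about 26 s.

**What I did**
- I turned the tap clockwise from about 0.11 to 1.5 rad, where it was pulling itself clockwise towards its stop. After release, the picture showed the bar along the station's y axis.
- I swung the cover over onto its buffer with the closed fingers.
- I took the pin from the block and lowered it through both holes without contact, then pressed down on its collar.

**Last checks**
- The downward push held steady at about 24 N for 0.6 s, with about 5 N sideways.
- The press met a hard stop with the collar at about 52.5 mm, against 53 mm expected when home. The pin had not slipped in the grip.
- The scene picture shows no gap between the halves.
- The top view shows the beaker, padlock, tongs, plug, jar, tile and splint box where they were. The dish is partly hidden by the arm there, but the scene pictures showed it in place.

**What went wrong on the way**
- My first tap grip was too low and closed on something wider than the bar (23.8 mm), so I raised it and gripped again.
- During that, the gripper body leaned on the inside of the open cover with about 7 N, until I raised the gripper further.
- A joint reached the end of its allowed travel while I moved behind the cover, so I gave the tool a half turn.
- The final push briefly reached 33 N before I eased it back.

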